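# Unload the press-disc carrier

## Task

Put the press discs away: pull the sprung plunger up by its T-handle and twist it so that it stays latched open, slide the hold-down strap out of the pillar and lay it flat in the long tray. Then take the three steel discs off the stack from the top down and lay each flat in the round seat that fits its size, without dropping any of them; leave the plunger latched open.

Things in the scene. Friction and masses are not known exactly. Their poses are not given: they have to be found in the camera images.
- plunger (a joint): lift of the sprung plunger, m: 0 = down, its pin 6 mm deep in the strap's hole (clear above 0.007); stop at 0.014. Pull 4 N, 8 N at the top. Its cross pin lies in a slot of the collar under the T-handle: lifted to 0.012 and twisted about 1.2 rad either way (at most 1.4), then let go, it rests on the collar at about 0.010; untwisted it springs back.
- handle_grip (a point): centre of the plunger's black T-handle: a bar 36 mm long (point x), 11 thick (y), 18 high (z), 13 mm free below it; it lifts and twists with the plunger. At the start in line with the strap and 136 mm above the table, over a grey pillar 48 mm wide, 44 deep, 104 high at the back of the stand. The stack's axis is 87 mm from the handle, on the strap's -x side.
- strap: aluminium bar 134 (x) x 26 (y) x 8 mm; origin: centre of its underside. Grip fin on top, 34 mm along x, 12 thick, centre at x -15 mm, top at z 32 mm. At the start its underside is 80 mm up, its +x end 42 mm deep in the pillar's channel (1.5 mm play), pinned by the plunger through a hole at x +46; the -x end reaches 1.5 mm over the stack. Unpinned it slides out along its own -x, free after 42 mm.
- disc_small: steel press disc, flange 50 mm in diameter and 9 mm thick, with a round grip boss 30 mm in diameter and 12 mm high in the middle (and a 16 mm spigot 3.5 mm high on top of that); origin: centre of its underside, z up. Top of the stack.
- disc_medium: the same with a flange 68 mm in diameter; middle of the stack. The spigot of the disc below enters 3.5 mm into a loose recess in each disc's underside: lift it straight off.
- disc_large: the same with a flange 88 mm in diameter; bottom of the stack, underside 12 mm above the table.
- seat_small: fixed round grey dish for the small disc: outside diameter 72 mm, inside 58 mm, rim 10 mm high, inner floor 4 mm above the origin. Origin: centre of its underside on the table.
- seat_medium: fixed round grey dish for the medium disc: outside diameter 90 mm, inside 76 mm, otherwise the same.
- seat_large: fixed round grey dish for the large disc: outside diameter 110 mm, inside 96 mm, otherwise the same.
- strap_tray: fixed long grey tray for the strap: outside 160 (x) x 54 (y) mm, walls 5 mm thick and 11 mm high, inner floor 5 mm above the origin. Origin: centre of its underside on the table. The strap may lie in it either way round.
Things that resemble listed ones, but are neither listed nor needed, are in the scene too. Leave any green or red look-alike of the disc_small alone.

How it is judged:
By the outcome, as a careful person would: the job done as asked, in the order asked, and still so for the second after the job is handed in, with the robot touching nothing.
It also fails if it takes over 131 s, if anything falls off the work surface, if the arm or the gripper's body presses on something with over 40 N, if the wrist force passes 120 N, or if a joint passes its speed limit or range.

## Robot

A 7-joint arm with a two-finger parallel gripper is mounted at the origin on a cart in front of the work surface, level with it; the furniture and walls round the work are solid. World frame = base frame: x ahead of the robot, y to its left, z up, the work surface at z = 0. Lengths are in m, angles in degrees, forces in N, time in s.
With the tool pointing down it reaches from about 0.425 to 1.025 m from the base axis. Payload 3.6 kg.
Tool frame: the origin (TCP) lies on the centre line of the jaws, within the pads' length; the fingertips stand 11 mm ahead of it and the grasp point (between the pads) lies 8 mm behind it; z points along the fingers, y is the line along which they close (so a half turn about z gives the same grasp; the last joint's range is limited). The gripper opens to 85 mm and grips with 20 to 120 N. Pads are 22 mm wide; open, the fingers measure 114 mm over their backs; the gripper's body (76 mm by 85 mm) begins 54 mm behind the grasp point. The pads swing forward as they close: fully open they stand 13 mm farther back than shut.
Start: joints at [67.294, 33.873, 2.773, 92.16, -1.908, 54.013, -1.931], TCP at [0.216, -0.692, 0.242] pointing down, gripper open.
Joint ranges: [-153.93, 153.93], [-27.13, 128.08], [-72.61, 78.16], [10.71, 143.7], [-87.88, 267.88], [4.46, 118.87], [-176.78, 176.78]. Speed limits (degrees/s): [147.25, 147.25, 180, 180, 180, 180, 180].

## Interface

Orientations are given as a 3x3 rotation matrix whose columns are the frame's x, y, z axes.
In Python, from plant import arm, optics gives the robot as it stands.
- The arm moves only by the tool play_rows, never from a script. Its argument "plan" is a list that holds one entry, the list of rows, each a list of 7 numbers: the turn, a rotation vector about the tool's x, y, z as a fraction of full scale, then the shift along the tool's x, y, z as a fraction of full scale, then the finger opening in mm, from 0 to 85.4. In form: [[[ax, ay, az, x, y, z, grip], ...]]. A call has exactly 5 rows; each row shifts and turns the commanded pose from where the row before left it, along the tool's axes as they then stand; what a row does not reach is not made up. Full scale, the value 1, is 4 cm for a shift and 4 degrees for a turn. A row lasts 1/10 s, in which the tool goes at most 50 mm and 8.59 degrees, less where a joint would pass 70% of its speed; a pose out of reach is approached as far as the arm can. A call with a number of a shift or a turn outside -1 to 1 is refused whole. A call with a gripper value outside its range is refused whole. The fingers move at their own pace and stop on an object; "newtons" is the grip in N (left out, the last holds). Time passes only in rows, so rows that do not move let the fingers close, or fill a call up. It gives the time, the measured TCP pose, the force, the opening and the grip force at its end, in the units of the state.
- arm.observe(): the state, without advancing time (a new reading comes with each control period).
- optics.capture(name): name is "scene" or "top" or "wrist"; returns the picture (384x512x3 uint8, red, green, blue); there is no depth.
- optics.camera_info(name): a dict with "K" (3x3 intrinsics, pixels), "R" (3x3) and "t" (3): a world point X has camera coordinates R X + t. Camera axes: x right, y down, z forward; pixel columns grow to the right and rows downward; lengths in m; the calibration is good to about 2 mm. A picture is of the moment at which its call begins: read the wrist's pose just before it. camera_info takes no time and is no camera call; for the wrist camera it gives the pose at the moment of the call.
- arm.finish_job(): hands the job in; it is judged then, once.
Trained networks look in the newest picture that a camera, given by its name, has taken for a name from the list of things; names that differ only in an ending like _2 or _b are one class to them, and where a whole thing is asked for, a point or a joint stands for the part that bears it (a point fixed in the world has none). Each returns a list of dicts, best first, with "p" (0 to 1); they miss things now and then, are a little off and sometimes report something else, mostly with a low value. They report only what shows in the picture. A call takes as long as a camera call. They do not tell look-alikes from the thing itself.
- optics.outline_of(camera, thing): "mask" (384x512 bool, what is visible of it) and "box" ([left, top, right, bottom] in pixels, round what is visible of it).
- optics.tip_of(camera, thing): "point" ([column, row] in pixels: a listed point, or the origin of a listed thing).
The state is a dict: "t": time; "joint_pos": joint angles; "dq": joint speeds; "effort": joint torques, N m; "position": TCP position; "eef_rot": TCP orientation; "force": force on the tool from outside, world axes, zero at the start; "wrist_torque": the same for the moment, N m; "grip_width": finger opening in m; "finger_force": force on a finger pad.
Only numpy, scipy, OpenCV 4.12 (cv2) and the standard library are available. Lean on these libraries where they do the work, as an engineer would, in place of code of your own. Each camera call takes 0.05 s, during which the arm holds its last target. There are 200 camera calls.

## Working session

There is one attempt and no reset: what is moved stays moved. The work goes in short steps, Python scripts to look and compute and a tool call to move; the robot and the scene stay as the last step left them, time stands still between calls to the robot, and variables do not carry over. Pictures are saved under pics/ and viewed, at most 16 in all, crops included, and the job is handed in when it is done.

Besides the shell and the picture viewer there is one more tool, called after "Call:" as a command line: name --argument value ..., lists and objects as JSON in quotes. play_rows: Moves the arm, as the interface text tells. Its arguments: {"type":"object","properties":{"plan":{"type":"array","items":{"type":"array","items":{"type":"array","items":{"type":"number"}}}},"newtons":{"type":"number"}},"required":["plan"]}

```bash
mkdir -p pics; ls; cat > h.py <<'E'
import numpy as np, cv2
from plant import arm, optics
def save(n,name):
    im=optics.capture(n); cv2.imwrite('pics/'+name,cv2.cvtColor(im,cv2.COLOR_RGB2BGR)); return im
def proj(n,X,ci=None):
    c=ci or optics.camera_info(n); p=np.array(c['K'])@(np.array(c['R'])@np.array(X)+np.array(c['t'])); return p[:2]/p[2]
def at_z(n,px,z,ci=None):
    c=ci or optics.camera_info(n); R=np.array(c['R']);t=np.array(c['t']);C=-R.T@t
    d=R.T@np.linalg.solve(np.array(c['K']),[px[0],px[1],1]); return C+d*(z-C[2])/d[2]
E
python3 - <<'E'
from h import *
np.set_printoptions(precision=4,suppress=True)
for n in ('scene','top'):
    save(n,n+'0.png'); c=optics.camera_info(n); print(n,-np.array(c['R']).T@np.array(c['t']))
    for th,z in (('handle_grip',.136),('strap',.08),('disc_small',.06),('seat_small',0),('seat_medium',0),('seat_large',0),('strap_tray',0),('disc_large',.012)):
        for r in optics.tip_of(n,th)[:3]: print(th,round(r['p'],2),np.array(r['point']),at_z(n,r['point'],z))
s=arm.observe(); print(s)
E
```

```text
pics
scene [ 0.1886 -0.5961  0.6108]
handle_grip 0.68 [298.9 192.5] [ 0.6143 -0.0338  0.136 ]
strap 0.72 [280.2 221. ] [ 0.5667 -0.0379  0.08  ]
strap 0.64 [260.  249.9] [ 0.4831 -0.0955  0.08  ]
disc_small 0.76 [232.9 224.4] [0.4832 0.0242 0.06  ]
disc_small 0.53 [265.5 216. ] [0.5616 0.0149 0.06  ]
disc_small 0.51 [262.2 235.8] [ 0.5202 -0.0409  0.06  ]
seat_small 0.81 [192.4 192.2] [0.4817 0.272  0.    ]
seat_medium 0.64 [293.1 332.1] [ 0.471  -0.2368  0.    ]
seat_medium 0.32 [264.4 234.5] [0.5633 0.0211 0.    ]
seat_large 0.74 [232.5 176.1] [0.6155 0.2931 0.    ]
strap_tray 0.95 [353.1 298.5] [ 0.6169 -0.2307  0.    ]
disc_large 0.64 [262.4 248.6] [ 0.5276 -0.0303  0.012 ]
top [0.4234 0.0411 1.1572]
handle_grip 0.37 [282.8 158.5] [ 0.6046 -0.0429  0.136 ]
strap 0.65 [279.5 175.7] [ 0.5684 -0.0393  0.08  ]
disc_small 0.78 [202.  202.2] [0.4955 0.1647 0.06  ]
disc_small 0.68 [235.2 169.1] [0.5864 0.0786 0.06  ]
disc_small 0.55 [276.6 195.2] [ 0.5183 -0.0337  0.06  ]
seat_small 0.81 [165.9 208.6] [0.4795 0.2716 0.    ]
seat_small 0.61 [157.7 158.6] [0.6205 0.3006 0.    ]
seat_medium 0.69 [346.6 216.9] [ 0.4663 -0.2358  0.    ]
seat_medium 0.41 [280. 179.] [ 0.5698 -0.0468  0.    ]
strap_tray 0.92 [346.5 169.5] [ 0.6011 -0.2361  0.    ]
{'t': 0.9, 'joint_pos': array([67.2933, 33.8711,  2.7727, 92.1608, -1.9067, 54.0132, -1.9308]), 'dq': array([-0.0243,  0.0269, -0.0149, -0.0317, -0.0273, -0.0974,  0.1315]), 'effort': array([ -0.0001, -54.8635,   1.546 , -19.8544,   0.0093,   0.0015,
        -0.    ]), 'position': array([ 0.2162, -0.692 ,  0.2423]), 'eef_rot': array([[ 0.9545,  0.2983, -0.    ],
       [ 0.2983, -0.9545, -0.    ],
       [-0.    ,  0.    , -1.    ]]), 'force': array([-0.6637,  0.2663, -0.1477]), 'wrist_torque': array([-0.0103, -0.0304, -0.0087]), 'finger_force': 0.0, 'grip_width': 0.08530224279113952}
```

View both.

```bash
python3 -c "
import cv2,numpy as np
a=cv2.imread('pics/scene0.png')[130:380,130:430];b=cv2.imread('pics/top0.png')[110:270,130:400]
cv2.imwrite('pics/s1.png',cv2.resize(a,None,fx=2.4,fy=2.4,interpolation=2));cv2.imwrite('pics/t1.png',cv2.resize(b,None,fx=2.9,fy=2.9,interpolation=2))"
```

```text
(no output)
```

View pics/s1.png

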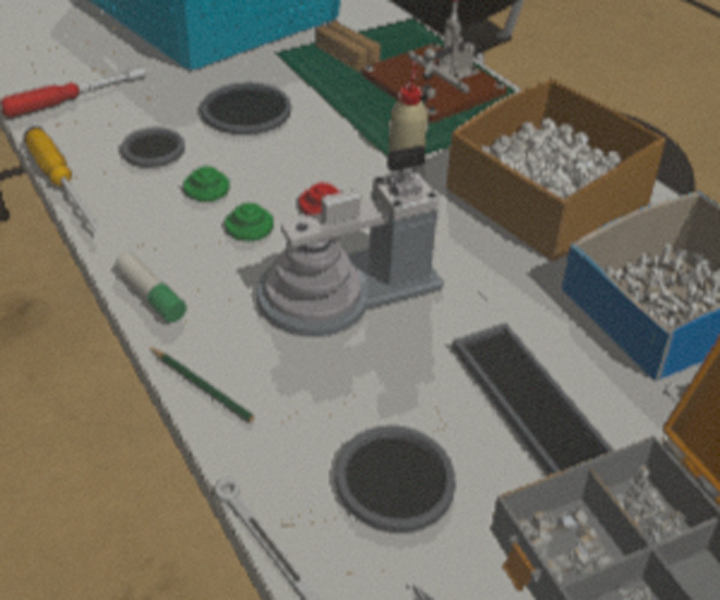

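View pics/t1.png

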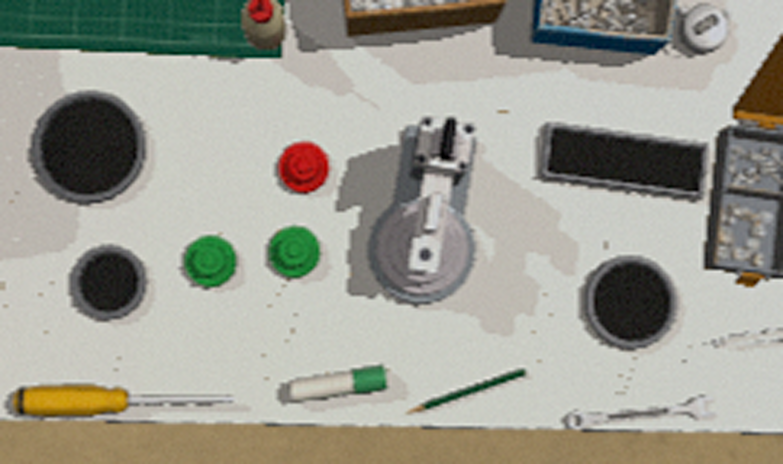

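The scene shows the stand in the middle (plunger handle at top-image ~(283,158), stack ~(277,195)), with large and small seats on the left, medium seat and strap tray on the right, and green and red look-alikes between. I'm moving over the stand for a closer look.

Call:
play_rows --plan '[[[0,0,0,0.58,-0.66,-0.4,85],[0,0,0,0.58,-0.66,-0.4,85],[0,0,0,0.58,-0.66,-0.4,85],[0,0,0,0.58,-0.66,-0.4,85],[0,0,0,0.58,-0.66,-0.4,85]]]'

```text
t: 1.4
position: [0.288, -0.5301, 0.323]
eef_rot: [[0.955, 0.298, 0.0], [0.298, -0.955, -0.0], [0.0, 0.0, -1.0]]
force: [0.3, -0.4, 0.7]
grip_width: 0.085
finger_force: 0.0
```

Call:
play_rows --plan '[[[0,0,0,0.58,-0.66,0,85],[0,0,0,0.58,-0.66,0,85],[0,0,0,0.58,-0.66,0,85],[0,0,0,0.58,-0.66,0,85],[0,0,0,0.58,-0.66,0,85]]]'

```text
t: 1.9
position: [0.3594, -0.3695, 0.3226]
eef_rot: [[0.955, 0.298, 0.001], [0.298, -0.955, -0.0], [0.0, 0.001, -1.0]]
force: [0.3, -0.6, -0.3]
grip_width: 0.0849
finger_force: 0.0
```

Call:
play_rows --plan '[[[0,0,0,0.58,-0.66,0,85],[0,0,0,0.58,-0.66,0,85],[0,0,0,0.58,-0.66,0,85],[0,0,0,0.58,-0.66,0,85],[0,0,0,0.58,-0.66,0,85]]]'

```text
t: 2.4
position: [0.4307, -0.209, 0.3226]
eef_rot: [[0.955, 0.298, 0.001], [0.298, -0.955, -0.0], [0.001, 0.001, -1.0]]
force: [1.3, -0.7, -0.5]
grip_width: 0.0849
finger_force: 0.0
```

Call:
play_rows --plan '[[[0,0,0,0.58,-0.66,0,85],[0,0,0,0.58,-0.66,0,85],[0,0,0,0.58,-0.66,0,85],[0,0,0,0.58,-0.66,0,85],[0,0,0,0.58,-0.66,0,85]]]'

```text
t: 2.9
position: [0.5021, -0.0484, 0.3226]
eef_rot: [[0.955, 0.298, 0.001], [0.298, -0.955, -0.0], [0.001, 0.0, -1.0]]
force: [-0.2, -0.3, 0.3]
grip_width: 0.0847
finger_force: 0.0
```

Call:
play_rows --plan '[[[0,0,1,0,0,0,85],[0,0,1,0,0,0,85],[0,0,1,0,0,0,85],[0,0,1,0,0,0,85],[0,0,1,0,0,0,85]]]'

```text
t: 3.4
position: [0.5016, -0.0497, 0.3225]
eef_rot: [[0.999, -0.049, 0.0], [-0.049, -0.999, -0.0], [0.0, 0.0, -1.0]]
force: [0.2, 0.1, -0.1]
grip_width: 0.0856
finger_force: 0.0
```

```bash
python3 - <<'E'
from h import *
np.set_printoptions(precision=4,suppress=True)
s=arm.observe(); print(s['position'],s['eef_rot'],s['t'])
ci=optics.camera_info('wrist'); C=-np.array(ci['R']).T@np.array(ci['t']); print('cam',C,np.array(ci['R']))
im=save('wrist','w0.png'); cv2.imwrite('pics/w0b.png',cv2.resize(cv2.imread('pics/w0.png'),None,fx=1.5,fy=1.5))
for th,z in (('handle_grip',.136),('strap',.08),('disc_small',.06),('disc_medium',.036),('disc_large',.012),('seat_small',0),('seat_medium',0),('seat_large',0)):
    for r in optics.tip_of('wrist',th)[:3]: print(th,round(r['p'],2),np.array(r['point']),at_z('wrist',r['point'],z,ci))
E
```

```text
[ 0.5016 -0.0497  0.3225] [[ 0.9988 -0.0491  0.0003]
 [-0.0491 -0.9988 -0.0001]
 [ 0.0003  0.0001 -1.    ]] 3.4
cam [ 0.5791 -0.054   0.4547] [[-0.0501 -0.9987  0.0003]
 [-0.9516  0.0479  0.3035]
 [-0.3031  0.0149 -0.9528]]
handle_grip 0.75 [ 9.4 82.3] [0.6033 0.1896 0.136 ]
handle_grip 0.6 [241.3  64.4] [ 0.6082 -0.0403  0.136 ]
strap 0.98 [243.8 110.4] [ 0.5624 -0.0376  0.08  ]
disc_small 0.83 [166.7 145.8] [0.5221 0.0663 0.06  ]
disc_small 0.69 [239.  143.4] [ 0.5205 -0.0279  0.06  ]
disc_small 0.6 [108.  150.5] [0.5199 0.1439 0.06  ]
seat_small 0.74 [ 51.  171.9] [ 0.4824  0.2682 -0.    ]
seat_medium 0.95 [378.1 160.9] [ 0.4744 -0.2337  0.    ]
seat_large 0.89 [ 9.5 81.5] [0.6147 0.2931 0.    ]
seat_large 0.28 [378.1 160.7] [ 0.4747 -0.2336  0.    ]
```

View pics/w0b.png

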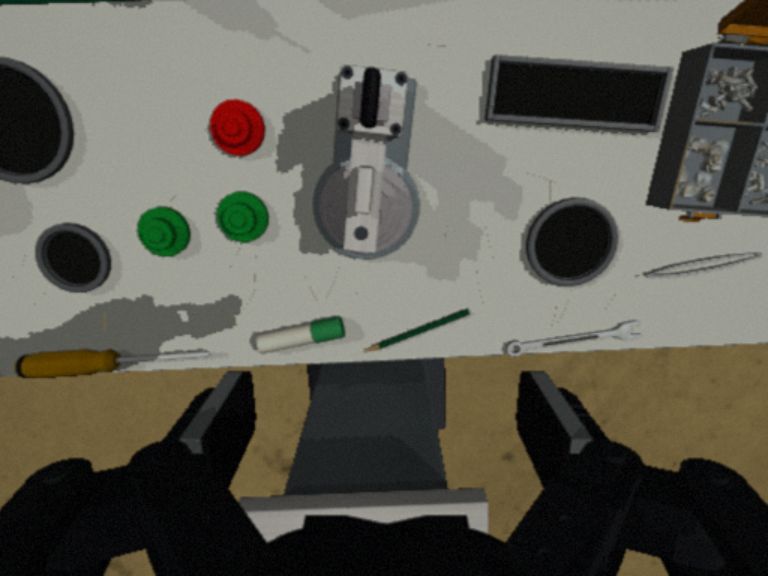

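Close view: T-handle black bar at (247,64) full-res px, running nearly vertically in the image. The fin is at (244,127) and the strap's end hole at (241,155). Tray is at (386,62) and medium seat at (381,161). I'll measure these more precisely.

```bash
python3 - <<'E'
from h import *
np.set_printoptions(precision=4,suppress=True)
ci=optics.camera_info('wrist')
im=cv2.imread('pics/w0.png'); g=im.max(2)
def blob(x0,y0,x1,y1,f):
    m=f(g[y0:y1,x0:x1].astype(int)); n,l,s,c=cv2.connectedComponentsWithStats(m.astype('uint8')); i=1+s[1:,4].argmax()
    return l==i
m=blob(236,36,258,95,lambda a:a<45); ys,xs=np.nonzero(m); xs=xs+236;ys=ys+36
print('bar',xs.min(),xs.max(),ys.min(),ys.max(),[at_z('wrist',(np.mean(xs[ys<ys.min()+5]),ys.min()),.145,ci),at_z('wrist',(np.mean(xs[ys>ys.max()-5]),ys.max()+1),.145,ci)])
for nm,p,z in (('fin a',(367.5/1.5,168/1.5),.112),('fin b',(365.5/1.5,213/1.5),.112),('hole',(361.5/1.5,233.5/1.5),.088)): print(nm,at_z('wrist',p,z,ci))
# strap -x end corners
for th in ('seat_small','seat_medium','strap_tray','strap','seat_large'):
  for n in ('wrist','top','scene'):
    if n!='wrist' and th=='strap': continue
    c=ci if n=='wrist' else optics.camera_info(n)
    if n!='wrist' and th=='seat_small': optics.capture(n)
    r=optics.outline_of(n,th)
    if not r: print(th,n,'none');continue
    cs,_=cv2.findContours(r[0]['mask'].astype('uint8'),0,1); k=max(cs,key=cv2.contourArea)[:,0].astype(float)
    zz=.088 if th=='strap' else .0105
    W=np.array([at_z(n,q,zz,c)[:2] for q in k]).astype('float32')
    if th in('strap','strap_tray'): q=cv2.minAreaRect(W*1000)
    else: q=cv2.fitEllipse(W*1000)
    print(th,n,round(r[0]['p'],2),q)
E
```

```text
bar 239 253 45 84 [array([ 0.6236, -0.0472,  0.145 ]), array([ 0.5888, -0.0431,  0.145 ])]
fin a [ 0.562 -0.04   0.112]
fin b [ 0.5294 -0.0366  0.112 ]
hole [ 0.5095 -0.0311  0.088 ]
seat_small wrist 0.64 ((509.3359375, -48.32389831542969), (14.387885093688965, 42.89116668701172), 81.31719970703125)
seat_small top 0.63 ((483.760009765625, 267.86834716796875), (67.64710235595703, 68.8104248046875), 179.35267639160156)
seat_small scene 0.91 ((481.6064453125, 264.0337829589844), (71.4531021118164, 79.4337387084961), 156.5667724609375)
seat_medium wrist 0.71 ((484.1517028808594, 265.0144958496094), (70.30229949951172, 74.46495819091797), 17.46186065673828)
seat_medium top none
seat_medium scene 0.91 ((472.5335998535156, -235.99432373046875), (88.35829162597656, 93.968017578125), 134.1209259033203)
strap_tray wrist 0.82 ((612.756591796875, -226.76531982421875), (162.93597412109375, 55.54381561279297), 83.73199462890625)
strap_tray top 0.6 ((607.734375, -284.82244873046875), (48.3984260559082, 57.26433563232422), 89.61311340332031)
strap_tray scene 0.9 ((611.2530517578125, -221.12258911132812), (149.2725830078125, 59.962066650390625), 83.5230941772461)
strap wrist 0.95 ((541.1806030273438, -34.550270080566406), (27.851194381713867, 91.88133239746094), 81.15238189697266)
seat_large wrist 0.56 ((608.3014526367188, 270.84991455078125), (69.08707427978516, 115.57414245605469), 72.63236236572266)
seat_large top 0.91 ((615.0963134765625, 292.2470703125), (107.50642395019531, 109.71068572998047), 150.08457946777344)
seat_large scene none
```

Call:
play_rows --plan '[[[0,0,0.97,0,0,0,60],[0,0,0,0.645,-0.105,0.76,50],[0,0,0,0.645,-0.105,0.76,50],[0,0,0,0.645,-0.105,0.76,50],[0,0,0,0.645,-0.105,0.76,50]]]'

```text
t: 5.1
position: [0.6072, -0.0447, 0.1996]
eef_rot: [[0.994, -0.114, 0.0], [-0.114, -0.994, -0.0], [0.0, 0.0, -1.0]]
force: [1.3, -0.1, 1.0]
grip_width: 0.0496
finger_force: 0.0
```

```bash
python3 - <<'E'
from h import *
np.set_printoptions(precision=4,suppress=True)
s=arm.observe(); print(s['position'],s['eef_rot'][:2,0],s['joint_pos'],s['grip_width'],s['t'])
ci=optics.camera_info('wrist'); save('wrist','w1.png'); cv2.imwrite('pics/w1b.png',cv2.resize(cv2.imread('pics/w1.png'),None,fx=1.5,fy=1.5))
np.savez('w1.npz',**{k:np.array(ci[k]) for k in 'KRt'})
for th,z in (('handle_grip',.136),('strap',.08)):
    for r in optics.tip_of('wrist',th)[:2]: print(th,round(r['p'],2),np.array(r['point']),at_z('wrist',r['point'],z,ci))
E
```

```text
[ 0.6072 -0.0447  0.1996] [ 0.9935 -0.1138] [   6.172    28.6252   -8.6398  109.3983    6.1361   42.3872 -102.4969] 0.04962604766001128 5.1
handle_grip 0.63 [257.3 213.7] [ 0.6064 -0.0454  0.136 ]
strap 0.6 [252.9 236. ] [ 0.5629 -0.0364  0.08  ]
```

View pics/w1b.png

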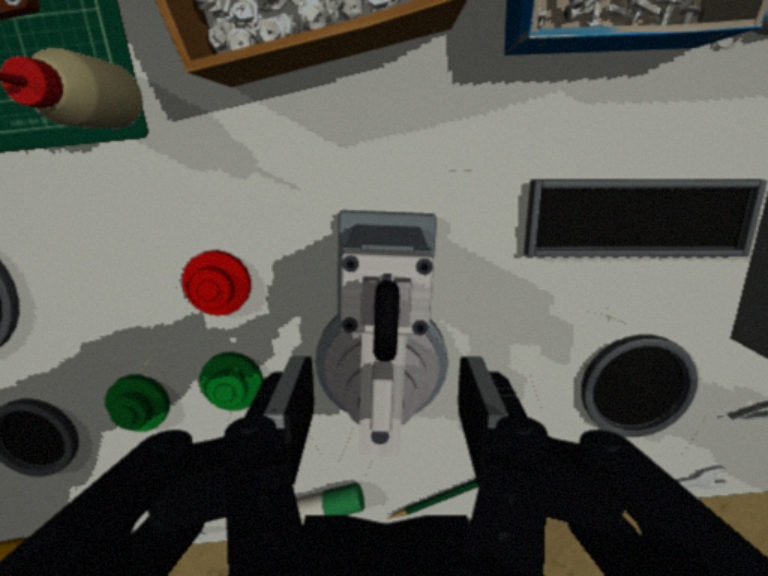

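The T-handle sits centred between the fingers at about (257,210) px, aligned with the tool. Descending and gripping.

Call:
play_rows --plan '[[[0,0,0,0,0.02,0.45,45],[0,0,0,0,0,0.45,40],[0,0,0,0,0,0.45,40],[0,0,0,0,0,0.35,40],[0,0,0,0,0,0,40]]]'

```text
t: 5.75
position: [0.6044, -0.0456, 0.1319]
eef_rot: [[0.994, -0.114, -0.003], [-0.114, -0.994, -0.0], [-0.003, 0.0, -1.0]]
force: [0.3, -0.2, 0.4]
grip_width: 0.04
finger_force: 0.0
```

Call:
play_rows --plan '[[[0,0,0,0,0,0,20],[0,0,0,0,0,0,10],[0,0,0,0,0,0,0],[0,0,0,0,0,0,0],[0,0,0,0,0,0,0]]]' --newtons 60

```text
t: 6.25
position: [0.6068, -0.0449, 0.134]
eef_rot: [[0.994, -0.113, 0.002], [-0.113, -0.994, 0.001], [0.002, -0.001, -1.0]]
force: [-1.9, 2.0, 6.1]
grip_width: 0.01
finger_force: 58.7
```

```bash
python3 - <<'E'
from h import *
s=arm.observe(); print(s['position'],s['force'],s['wrist_torque'],s['grip_width'],s['finger_force'],s['t'])
E
```

```text
[ 0.60680569 -0.04485243  0.13401416] [-1.91739972  2.04541466  6.07813051] [0.31741942 0.22477081 0.02389268] 0.009957654077466281 58.65547478199005 6.25
```

Call:
play_rows --plan '[[[0,0,0,0,0,-0.1,0],[0,0,0,0,0,-0.1,0],[0,0,0,0,0,-0.1,0],[0,0,0,0,0,0,0],[0,0,0,0,0,0,0]]]'

```text
t: 6.75
position: [0.6064, -0.045, 0.1445]
eef_rot: [[0.994, -0.113, 0.001], [-0.113, -0.994, 0.001], [0.001, -0.001, -1.0]]
force: [3.6, 3.2, -9.0]
grip_width: 0.01
finger_force: 58.3
```

Call:
play_rows --plan '[[[0,0,0,0,0,-0.03,0],[0,0,0,0,0,-0.03,0],[0,0,0,0,0,-0.02,0],[0,0,0,0,0,0,0],[0,0,0,0,0,0,0]]]'

```text
t: 7.25
position: [0.6064, -0.045, 0.1476]
eef_rot: [[0.994, -0.113, 0.001], [-0.113, -0.994, 0.001], [0.001, -0.001, -1.0]]
force: [4.3, 2.6, -9.1]
grip_width: 0.0102
finger_force: 58.4
```

Call:
play_rows --plan '[[[0,0,-0.9,0,0,0,0],[0,0,-0.9,0,0,0,0],[0,0,-0.9,0,0,0,0],[0,0,-0.9,0,0,0,0],[0,0,-0.9,0,0,0,0]]]'

```text
t: 7.75
position: [0.6064, -0.0452, 0.1476]
eef_rot: [[0.979, 0.202, 0.001], [0.202, -0.979, 0.001], [0.001, -0.0, -1.0]]
force: [2.9, 2.3, -8.1]
grip_width: 0.0094
finger_force: 58.4
```

Call:
play_rows --plan '[[[0,0,-0.9,0,0,0,0],[0,0,-0.9,0,0,0,0],[0,0,-0.9,0,0,0,0],[0,0,-0.9,0,0,0,0],[0,0,-0.9,0,0,0,0]]]'

```text
t: 8.25
position: [0.6065, -0.0453, 0.1476]
eef_rot: [[0.869, 0.494, 0.001], [0.494, -0.869, 0.0], [0.001, 0.0, -1.0]]
force: [5.3, 2.4, -8.8]
grip_width: 0.0099
finger_force: 58.4
```

Call:
play_rows --plan '[[[0,0,-0.9,0,0,0,0],[0,0,-0.9,0,0,0,0],[0,0,-0.9,0,0,0,0],[0,0,-0.9,0,0,0,0],[0,0,-0.9,0,0,0,0]]]'

```text
t: 8.75
position: [0.6066, -0.0454, 0.1476]
eef_rot: [[0.674, 0.739, 0.001], [0.739, -0.674, 0.0], [0.001, 0.001, -1.0]]
force: [4.7, 3.4, -9.1]
grip_width: 0.0098
finger_force: 58.4
```

```bash
python3 - <<'E'
from h import *
s=arm.observe(); print(s['position'],s['force'],s['wrist_torque'],s['grip_width'],s['eef_rot'][:,0],s['joint_pos'])
E
```

```text
[ 0.60656503 -0.04543625  0.14757102] [ 4.65973794  3.3980785  -9.06717667] [ 0.76493136 -1.06735618  0.02087427] 0.009810243863215877 [0.67405539 0.73867973 0.001263  ] [ 16.22954616  33.9776482  -22.92919086 110.98993554  20.26176849
  38.87587169 -61.49792263]
```

Call:
play_rows --plan '[[[0,0,-1,0,0,0,0],[0,0,-1,0,0,0,0],[0,0,-1,0,0,0,0],[0,0,-1,0,0,0,0],[0,0,-0.8,0,0,0,0]]]'

```text
t: 9.25
position: [0.6067, -0.0455, 0.1476]
eef_rot: [[0.394, 0.919, 0.002], [0.919, -0.394, 0.001], [0.001, 0.001, -1.0]]
force: [5.2, 3.0, -8.7]
grip_width: 0.0097
finger_force: 58.4
```

Call:
play_rows --plan '[[[0,0,0,0,0,0,0],[0,0,0,0,0,0.05,0],[0,0,0,0,0,0.05,0],[0,0,0,0,0,0,0],[0,0,0,0,0,0,0]]]'

```text
t: 9.75
position: [0.6067, -0.0455, 0.1441]
eef_rot: [[0.396, 0.918, 0.002], [0.918, -0.396, 0.0], [0.001, 0.001, -1.0]]
force: [4.3, 3.5, -6.1]
grip_width: 0.0096
finger_force: 59.0
```

```bash
python3 - <<'E'
from h import *
s=arm.observe(); print(s['position'],s['force'],s['wrist_torque'],s['grip_width'],s['eef_rot'][:,0],s['joint_pos'])
E
```

```text
[ 0.60671774 -0.04547897  0.14412764] [ 4.32812686  3.45575533 -6.1490586 ] [ 0.7592295  -0.95205345 -0.03168983] 0.009601599953115391 [3.96056237e-01 9.18225868e-01 8.44373175e-04] [ 19.62416433  35.1231908  -27.91315056 110.93930324  24.87043542
  39.8093756  -46.70828222]
```

Call:
play_rows --plan '[[[0,0,0,0,0,0.04,0],[0,0,0,0,0,0.03,0],[0,0,0,0,0,0,0],[0,0,0,0,0,0,0],[0,0,0,0,0,0,0]]]'

```text
t: 10.25
position: [0.6068, -0.0455, 0.1439]
eef_rot: [[0.396, 0.918, 0.002], [0.918, -0.396, -0.002], [-0.001, 0.002, -1.0]]
force: [-0.7, 2.0, 11.7]
grip_width: 0.01
finger_force: 61.0
```

The plunger now rests on the collar: force reversed at lift ~0.010. Release, rise and turn back.

Call:
play_rows --plan '[[[0,0,0,0,0,0,20],[0,0,0,0,0,0,40],[0,0,0,0,0,0,50],[0,0,0,0,0,-0.8,50],[0,0,0,0,0,-0.95,50]]]'

```text
t: 10.75
position: [0.6035, -0.0466, 0.2095]
eef_rot: [[0.396, 0.918, -0.007], [0.918, -0.397, -0.001], [-0.003, -0.006, -1.0]]
force: [-0.1, -0.2, 0.1]
grip_width: 0.0501
finger_force: 0.0
```

Call:
play_rows --plan '[[[0,0,1,0,0,0,50],[0,0,1,0,0,0,50],[0,0,1,0,0,0,50],[0,0,1,0,0,0,50],[0,0,1,0,0,0,50]]]'

```text
t: 11.25
position: [0.6049, -0.0464, 0.2105]
eef_rot: [[0.689, 0.725, -0.003], [0.725, -0.689, -0.001], [-0.002, -0.001, -1.0]]
force: [0.0, -0.3, 1.3]
grip_width: 0.0498
finger_force: 0.0
```

Call:
play_rows --plan '[[[0,0,1,0,0,0,50],[0,0,1,0,0,0,50],[0,0,1,0,0,0,50],[0,0,1,0,0,0,50],[0,0,1,0,0,0,50]]]'

```text
t: 11.75
position: [0.6049, -0.0463, 0.2105]
eef_rot: [[0.895, 0.446, -0.003], [0.446, -0.895, -0.001], [-0.003, -0.0, -1.0]]
force: [-0.2, 0.1, 0.2]
grip_width: 0.0501
finger_force: 0.0
```

Call:
play_rows --plan '[[[0,0,1,0,0,0,50],[0,0,1,0,0,0,50],[0,0,1,0,0,0,50],[0,0,1,0,0,0,50],[0,0,1,0,0,0,50]]]'

```text
t: 12.25
position: [0.6049, -0.0463, 0.2105]
eef_rot: [[0.994, 0.113, -0.003], [0.113, -0.994, -0.001], [-0.003, 0.0, -1.0]]
force: [0.5, 0.3, -0.1]
grip_width: 0.0502
finger_force: 0.0
```

Call:
play_rows --plan '[[[0,0,1,0,0,0,50],[0,0,1,0,0,0,50],[0,0,1,0,0,0,50],[0,0,0.3,0,0,0,50],[0,0,0,0,0,0,50]]]'

```text
t: 12.75
position: [0.6054, -0.0459, 0.2107]
eef_rot: [[0.994, -0.113, -0.001], [-0.113, -0.994, -0.001], [-0.001, 0.001, -1.0]]
force: [0.6, -0.0, 0.0]
grip_width: 0.0499
finger_force: 0.0
```

Call:
play_rows --plan '[[[0,0,0,-0.8,0,0,50],[0,0,0,-0.7,0,0,50],[0,0,0,0,0,0.4,50],[0,0,0,0,0,0.4,50],[0,0,0,0,0,0,50]]]'

```text
t: 13.25
position: [0.5444, -0.0389, 0.1775]
eef_rot: [[0.994, -0.113, -0.005], [-0.113, -0.994, -0.0], [-0.005, 0.001, -1.0]]
force: [-0.5, 0.7, 0.1]
grip_width: 0.0499
finger_force: 0.0
```

```bash
python3 - <<'E'
from h import *
np.set_printoptions(precision=4,suppress=True)
s=arm.observe(); print(s['position'],s['eef_rot'][:2,0],s['joint_pos'],s['grip_width'],s['t'],s['force'])
ci=optics.camera_info('wrist'); save('wrist','w2.png'); cv2.imwrite('pics/w2b.png',cv2.resize(cv2.imread('pics/w2.png')[100:,100:412],None,fx=2,fy=2))
np.savez('w2.npz',**{k:np.array(ci[k]) for k in 'KRt'})
for th,z in (('handle_grip',.146),('strap',.08),('seat_medium',0)):
    for r in optics.tip_of('wrist',th)[:2]: print(th,round(r['p'],2),np.array(r['point']),at_z('wrist',r['point'],z,ci))
E
```

```text
[ 0.5444 -0.0389  0.1775] [ 0.9936 -0.1127] [   7.8231   26.6142  -11.3203  117.9323    8.5033   36.4673 -105.6767] 0.04990668154507447 13.25 [-0.4828  0.7048  0.0688]
handle_grip 0.93 [251.6 122.2] [ 0.6081 -0.0439  0.146 ]
strap 0.63 [253.2 176.8] [ 0.5609 -0.0384  0.08  ]
seat_medium 0.68 [439.1 213.2] [ 0.4752 -0.2327  0.    ]
```

View pics/w2b.png

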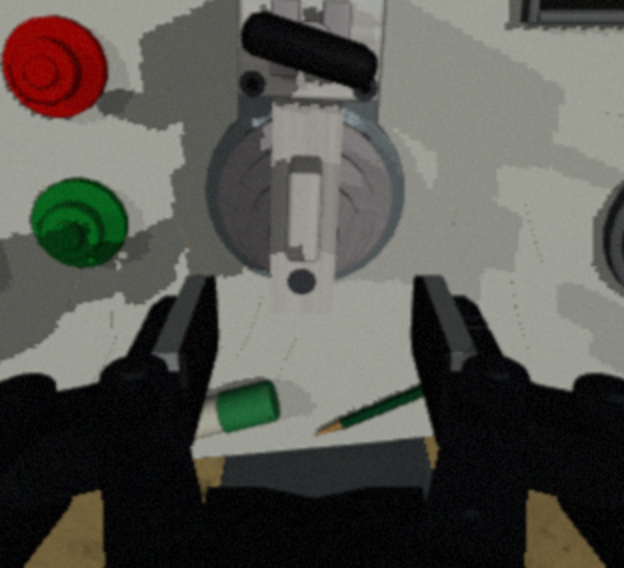

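Picture shows the handle twisted about 70° and standing up (latched), at crop (308,50). The fin at crop (303,215) is centred between the open fingers. Descend and grip the fin.

Call:
play_rows --plan '[[[0,0,0,0.03,0,0.46,45],[0,0,0,0,0,0.46,40],[0,0,0,0,0,0.46,40],[0,0,0,0,0,0.46,40],[0,0,0,0,0,0,40]]]'

```text
t: 13.95
position: [0.5466, -0.0389, 0.1042]
eef_rot: [[0.994, -0.113, -0.003], [-0.113, -0.994, -0.0], [-0.003, 0.0, -1.0]]
force: [-1.3, 0.5, 0.2]
grip_width: 0.04
finger_force: 0.0
```

Call:
play_rows --plan '[[[0,0,0,0,0,0,20],[0,0,0,0,0,0,10],[0,0,0,0,0,0,0],[0,0,0,0,0,0,0],[0,0,0,0,0,0,0]]]' --newtons 60

```text
t: 14.45
position: [0.5485, -0.0388, 0.1067]
eef_rot: [[0.993, -0.114, 0.002], [-0.114, -0.993, -0.0], [0.002, -0.0, -1.0]]
force: [-0.9, 1.3, 6.1]
grip_width: 0.0103
finger_force: 61.7
```

```bash
python3 - <<'E'
from h import *
s=arm.observe(); print(s['position'],s['force'],s['wrist_torque'],s['grip_width'],s['eef_rot'])
E
```

```text
[ 0.54853901 -0.03875176  0.10673143] [-0.93757576  1.28331863  6.07813814] [ 0.0618466   0.14233687 -0.04878717] 0.010294761365317205 [[ 9.93493247e-01 -1.13866992e-01  2.34013664e-03]
 [-1.13867269e-01 -9.93495971e-01 -1.51772935e-05]
 [ 2.32664452e-03 -2.51386430e-04 -9.99997262e-01]]
```

Call:
play_rows --plan '[[[0,0,0,0,0,-0.05,0],[0,0,0,-0.1,0,0,0],[0,0,0,-0.15,0,0,0],[0,0,0,-0.15,0,0,0],[0,0,0,0,0,0,0]]]'

```text
t: 14.95
position: [0.5295, -0.0369, 0.1071]
eef_rot: [[0.994, -0.113, -0.003], [-0.113, -0.994, -0.0], [-0.003, 0.0, -1.0]]
force: [0.3, 0.2, -0.7]
grip_width: 0.0104
finger_force: 60.8
```

Call:
play_rows --plan '[[[0,0,0,-0.2,0,0,0],[0,0,0,-0.2,0,0,0],[0,0,0,-0.3,0,0,0],[0,0,0,-0.3,0,0,0],[0,0,0,-0.2,0,0,0]]]'

```text
t: 15.45
position: [0.4817, -0.0315, 0.1074]
eef_rot: [[0.994, -0.114, -0.002], [-0.114, -0.994, -0.0], [-0.002, 0.0, -1.0]]
force: [0.6, -0.5, -1.2]
grip_width: 0.0103
finger_force: 60.8
```

```bash
python3 - <<'E'
from h import *
s=arm.observe(); print(s['position'],s['force'],s['wrist_torque'],s['grip_width'],s['joint_pos'])
save('wrist','w3.png'); cv2.imwrite('pics/w3b.png',cv2.imread('pics/w3.png')[50:,100:412])
E
```

```text
[ 0.48173603 -0.03146161  0.10741611] [ 0.57402213 -0.54715658 -1.20855144] [-0.00135976  0.00872317 -0.00566311] 0.01033706712031451 [   4.9850789    29.80644212   -8.76465605  128.25019229   11.31873341
   22.73869235 -109.62101324]
```

View pics/w3b.png

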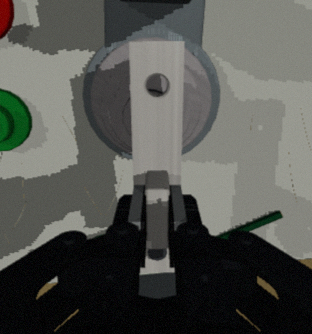

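The strap is fully out of the pillar and held level by its fin (image: fin between fingers at ~(155,215), pin hole at (157,85)). Lift, shift over the tray, and turn.

Call:
play_rows --plan '[[[0,0,0,0,0,-0.4,0],[0,0,0,0,0,-0.6,0],[0,0,0,0,0,-0.6,0],[0,0,0,0,0,-0.6,0],[0,0,0,0,0,-0.2,0]]]'

```text
t: 16.0
position: [0.4853, -0.0315, 0.2056]
eef_rot: [[0.993, -0.114, 0.005], [-0.114, -0.993, -0.0], [0.004, -0.0, -1.0]]
force: [0.3, -0.4, -0.9]
grip_width: 0.0106
finger_force: 60.8
```

Call:
play_rows --plan '[[[0,0,0,0.54,0.68,0,0],[0,0,0,0.54,0.68,0,0],[0,0,0,0.54,0.68,0,0],[0,0,0,0.54,0.68,0,0],[0,0,0,0.54,0.68,0,0]]]'

```text
t: 16.5
position: [0.5758, -0.1801, 0.2025]
eef_rot: [[0.994, -0.114, -0.001], [-0.114, -0.994, 0.0], [-0.001, -0.0, -1.0]]
force: [-0.1, 0.7, -1.3]
grip_width: 0.0103
finger_force: 60.8
```

Call:
play_rows --plan '[[[0,0,0,0.54,0.68,0,0],[0,0,0,0.54,0.68,0,0],[0,0,-1,0,0,0,0],[0,0,-1,0,0,0,0],[0,0,-1,0,0,0,0]]]'

```text
t: 17.0
position: [0.6119, -0.2381, 0.2019]
eef_rot: [[0.995, 0.098, -0.002], [0.098, -0.995, 0.001], [-0.002, -0.001, -1.0]]
force: [-0.4, 0.2, -0.7]
grip_width: 0.0106
finger_force: 60.8
```

Call:
play_rows --plan '[[[0,0,-1,0,0,0,0],[0,0,-1,0,0,0,0],[0,0,-1,0,0,0,0],[0,0,-1,0,0,0,0],[0,0,-1,0,0,0,0]]]'

```text
t: 17.5
position: [0.6118, -0.2377, 0.2021]
eef_rot: [[0.902, 0.433, -0.002], [0.433, -0.902, 0.001], [-0.001, -0.001, -1.0]]
force: [-0.4, -0.5, -0.4]
grip_width: 0.0104
finger_force: 60.8
```

Call:
play_rows --plan '[[[0,0,-1,0,0,0,0],[0,0,-1,0,0,0,0],[0,0,-1,0,0,0,0],[0,0,-1,0,0,0,0],[0,0,-1,0,0,0,0]]]'

```text
t: 18.0
position: [0.6118, -0.2378, 0.2021]
eef_rot: [[0.699, 0.715, -0.002], [0.715, -0.699, 0.001], [-0.001, -0.002, -1.0]]
force: [0.0, -0.8, -0.8]
grip_width: 0.0104
finger_force: 60.8
```

Call:
play_rows --plan '[[[0,0,-1,0,0,0,0],[0,0,-1,0,0,0,0],[0,0,-1,0,0,0,0],[0,0,-1,0,0,0,0],[0,0,-1,0,0,0,0]]]'

```text
t: 18.5
position: [0.6118, -0.2378, 0.2021]
eef_rot: [[0.413, 0.911, -0.002], [0.911, -0.413, 0.001], [-0.0, -0.002, -1.0]]
force: [-0.4, 0.4, -1.4]
grip_width: 0.0104
finger_force: 60.8
```

Call:
play_rows --plan '[[[0,0,-1,0,0,0,0],[0,0,-1,0,0,0,0],[0,0,-1,0,0,0,0],[0,0,-1,0,0,0,0],[0,0,-0.55,0,0,0,0]]]'

```text
t: 19.0
position: [0.6118, -0.2379, 0.2021]
eef_rot: [[0.108, 0.994, -0.002], [0.994, -0.108, 0.001], [0.001, -0.002, -1.0]]
force: [-0.1, -0.1, -0.6]
grip_width: 0.0104
finger_force: 60.8
```

```bash
python3 - <<'E'
from h import *
np.set_printoptions(precision=4,suppress=True)
s=arm.observe(); print(s['position'],s['eef_rot'],s['joint_pos'],s['grip_width'],s['t'])
ci=optics.camera_info('wrist'); save('wrist','w4.png'); cv2.imwrite('pics/w4b.png',cv2.resize(cv2.imread('pics/w4.png'),None,fx=1.4,fy=1.4))
save('scene','sc4.png')
for n in ('wrist',):
    r=optics.outline_of(n,'strap_tray')
    if r:
        cs,_=cv2.findContours(r[0]['mask'].astype('uint8'),0,1); k=max(cs,key=cv2.contourArea)[:,0].astype(float)
        W=np.array([at_z(n,q,.0105,ci)[:2] for q in k]).astype('float32'); print(r[0]['p'],cv2.minAreaRect(W*1000))
E
```

```text
[ 0.6118 -0.2379  0.2021] [[ 0.1082  0.9941 -0.0018]
 [ 0.9941 -0.1082  0.0008]
 [ 0.0006 -0.0018 -1.    ]] [ 40.4126  35.2522 -34.4185 102.1835  24.9908  50.4722 -11.5901] 0.01038054301443398 19.0
0.78 ((620.6574096679688, -153.46116638183594), (7.629573822021484, 52.597904205322266), 83.72396850585938)
```

View pics/w4b.png

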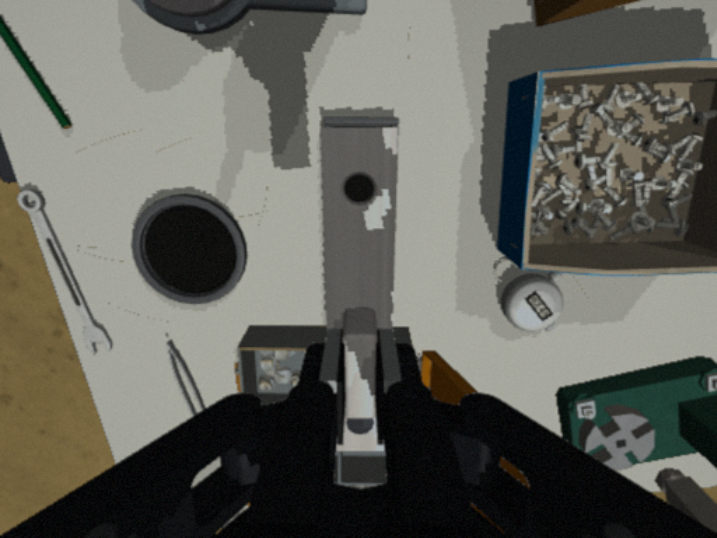

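The strap covers the tray lengthwise, with the tray's far end wall just visible at (257,86) full-res px and edges parallel. Lowering.

Call:
play_rows --plan '[[[0,0,0,-0.06,-0.01,0.8,0],[0,0,0,0,0,0.8,0],[0,0,0,0,0,0.8,0],[0,0,0,0,0,0.8,0],[0,0,0,0,0,0.5,0]]]'

```text
t: 19.65
position: [0.6102, -0.24, 0.0525]
eef_rot: [[0.111, 0.994, -0.004], [0.994, -0.111, 0.001], [0.0, -0.004, -1.0]]
force: [-0.5, 0.1, -0.7]
grip_width: 0.0102
finger_force: 60.8
```

Call:
play_rows --plan '[[[0,0,0,0,0,0.15,0],[0,0,0,0,0,0.1,0],[0,0,0,0,0,0.06,0],[0,0,0,0,0,0,0],[0,0,0,0,0,0,0]]]'

```text
t: 20.15
position: [0.6126, -0.2405, 0.0442]
eef_rot: [[0.11, 0.994, 0.002], [0.994, -0.11, -0.001], [-0.0, 0.002, -1.0]]
force: [1.1, -0.2, -0.8]
grip_width: 0.01
finger_force: 60.8
```

Call:
play_rows --plan '[[[0,0,0,0,0,0.12,0],[0,0,0,0,0,0.08,0],[0,0,0,0,0,0.06,0],[0,0,0,0,0,0,0],[0,0,0,0,0,0,0]]]'

```text
t: 20.65
position: [0.6119, -0.2401, 0.0332]
eef_rot: [[0.11, 0.994, -0.0], [0.994, -0.11, -0.0], [-0.0, -0.0, -1.0]]
force: [-1.0, 0.5, 4.8]
grip_width: 0.0106
finger_force: 61.5
```

Contact at the floor height. Release, rise, go over the stack.

Call:
play_rows --plan '[[[0,0,0,0,0,0,15],[0,0,0,0,0,0,25],[0,0,0,0,0,0,32],[0,0,0,0,0,-0.3,32],[0,0,0,0,0,-0.9,32]]]'

```text
t: 21.15
position: [0.6092, -0.2398, 0.0785]
eef_rot: [[0.11, 0.994, -0.007], [0.994, -0.11, 0.002], [0.001, -0.007, -1.0]]
force: [0.3, -0.5, 0.5]
grip_width: 0.0321
finger_force: 0.0
```

Call:
play_rows --plan '[[[0,0,0,0,0,-1,50],[0,0,0,0,0,-1,50],[0,0,0,0,0,-1,50],[0,0,0,0.8,-0.47,0,50],[0,0,0,0.8,-0.47,0,50]]]'

```text
t: 21.65
position: [0.5827, -0.173, 0.2033]
eef_rot: [[0.114, 0.994, 0.005], [0.994, -0.114, -0.001], [-0.001, 0.005, -1.0]]
force: [0.1, 0.6, 1.0]
grip_width: 0.0501
finger_force: 0.0
```

Call:
play_rows --plan '[[[0,0,0,0.8,-0.47,0,50],[0,0,0,0.8,-0.47,0,50],[0,0,0,0.8,-0.47,0,50],[0,0,0,0.8,-0.47,0,50],[0,0,0,0,0,0,50]]]'

```text
t: 22.15
position: [0.5186, -0.0311, 0.2019]
eef_rot: [[0.101, 0.995, -0.0], [0.995, -0.101, 0.002], [0.002, -0.0, -1.0]]
force: [-0.3, 0.2, -0.3]
grip_width: 0.0499
finger_force: 0.0
```

```bash
cat >> h.py <<'E'
def ell(n,th,z,c,near=None):
    out=[]
    for r in optics.outline_of(n,th):
        cs,_=cv2.findContours(r['mask'].astype('uint8'),0,1); k=max(cs,key=cv2.contourArea)[:,0].astype(float)
        if len(k)<8: continue
        W=np.array([at_z(n,q,z,c)[:2] for q in k]).astype('float32')*1000
        e=cv2.fitEllipse(W); out.append((round(r['p'],2),np.round(e[0],1),np.round(e[1],1)))
    return out
E
python3 - <<'E'
from h import *
np.set_printoptions(precision=4,suppress=True)
s=arm.observe(); print(s['position'],s['eef_rot'][:2,0],s['joint_pos'],s['grip_width'],s['t'])
ci=optics.camera_info('wrist'); save('wrist','w5.png'); cv2.imwrite('pics/w5b.png',cv2.resize(cv2.imread('pics/w5.png'),None,fx=1.5,fy=1.5))
np.savez('w5.npz',**{k:np.array(ci[k]) for k in 'KRt'})
for r in optics.tip_of('wrist','disc_small')[:4]: print(round(r['p'],2),np.array(r['point']),at_z('wrist',r['point'],.054,ci))
for th,z in (('disc_small',.063),('disc_medium',.042),('disc_large',.021)): print(th,ell('wrist',th,z,ci))
# boss/spigot projected check
for X in ([.5203,-.0357,.0785],): print(proj('wrist',X,ci))
save('top','t5.png')
E
```

```text
[ 0.5186 -0.0311  0.2019] [0.1009 0.9949] [ 26.5742  26.3218 -37.0822 119.3967  23.612   41.5388 -31.451 ] 0.04993063243457734 22.15
0.84 [324.2  47.5] [0.5864 0.0781 0.054 ]
0.71 [245.2  54. ] [0.5197 0.0799 0.054 ]
0.59 [259.8 182.1] [ 0.5208 -0.0335  0.054 ]
disc_small [(0.79, array([517.8,  83. ]), array([40.7, 41. ])), (0.77, array([586.3,  77.1]), array([39.8, 41.9])), (0.75, array([520.4, -30.7]), array([48.6, 50.1])), (0.27, array([521. , -27.1]), array([57.2, 61. ]))]
disc_medium [(0.95, array([520.3, -32.7]), array([61.1, 66. ])), (0.22, array([649., -95.]), array([41.3, 59.2]))]
disc_large [(0.88, array([520.7, -32.8]), array([81.1, 83.7]))]
[259.7056 192.1195]
```

View pics/w5b.png

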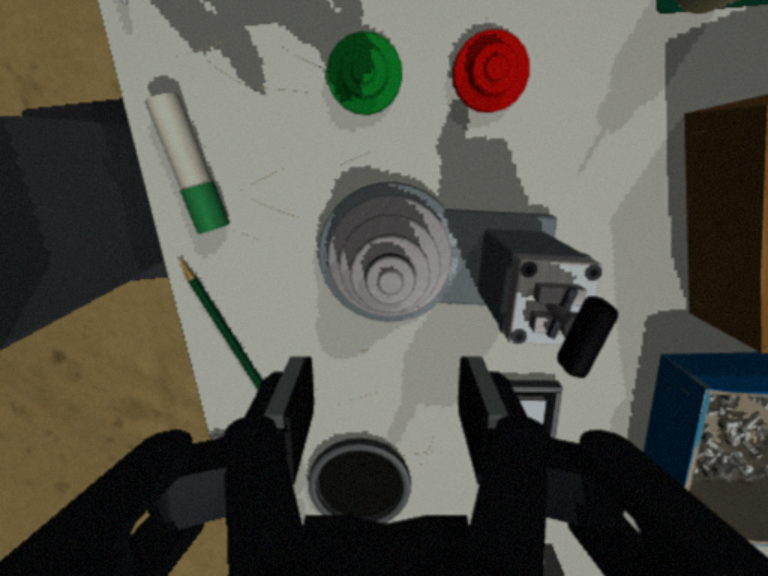

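Stack shows concentric at ~(260,187) px with the small disc's spigot on top, and the handle is still latched at (392,225). Positions agree with the given 87 mm. Descend on the small disc's boss.

Call:
play_rows --plan '[[[0,0,0,-0.05,0.05,0.7,50],[0,0,0,0,0,0.7,50],[0,0,0,0,0,0.7,50],[0,0,0,0,0,0.6,50],[0,0,0,0,0,0.3,50]]]'

```text
t: 22.95
position: [0.522, -0.0404, 0.0787]
eef_rot: [[0.112, 0.994, -0.003], [0.994, -0.112, -0.0], [-0.001, -0.003, -1.0]]
force: [-0.6, 0.1, -0.3]
grip_width: 0.0502
finger_force: 0.0
```

```bash
python3 - <<'E'
from h import *
s=arm.observe(); print(s['position'],s['force'],s['t'])
save('wrist','w6.png'); cv2.imwrite('pics/w6b.png',cv2.resize(cv2.imread('pics/w6.png')[180:,120:400],None,fx=2,fy=2))
E
```

```text
[ 0.522042   -0.04041727  0.07866108] [-0.63200714  0.08989066 -0.30616299] 22.95
```

View pics/w6b.png

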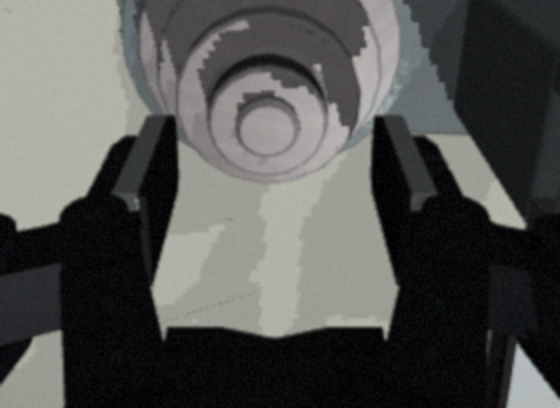

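```bash
python3 - <<'E'
from h import *
s=arm.observe(); print(s['position'],s['eef_rot'][:2,0])
ci=optics.camera_info('wrist'); optics.capture('wrist')
print(at_z('wrist',(254,242.5),.0785,ci)); 
for th,z in (('disc_small',.063),('disc_large',.021)): print(th,ell('wrist',th,z,ci))
print(proj('wrist',s['position'],ci))
E
```

```text
[ 0.52153411 -0.04017096  0.07791436] [0.11180558 0.99372992]
[ 0.52089002 -0.03023126  0.0785    ]
disc_small [(0.82, array([520.7, -30.7]), array([48.8, 50.9])), (0.82, array([519.4,  68.4]), array([20.1, 38.4])), (0.77, array([578.8,  62.4]), array([18.2, 38.9])), (0.56, array([521.5, -25.3]), array([54.7, 61.8]))]
disc_large [(0.98, array([520.1, -34.6]), array([82.3, 88.8]))]
[257.64681311 259.88791219]
```

Call:
play_rows --plan '[[[0,0,0,0.12,-0.02,0,50],[0,0,0,0.1,-0.02,0.03,50],[0,0,0,0,0,0,40],[0,0,0,0,0,0,25],[0,0,0,0,0,0,20]]]'

```text
t: 23.65
position: [0.5221, -0.0299, 0.0803]
eef_rot: [[0.11, 0.994, 0.0], [0.994, -0.11, -0.0], [-0.0, 0.0, -1.0]]
force: [-1.5, 0.6, 7.0]
grip_width: 0.026
finger_force: 58.6
```

Call:
play_rows --plan '[[[0,0,0,0,0,0,20],[0,0,0,0,0,0,20],[0,0,0,0,0,0,20],[0,0,0,0,0,0,20],[0,0,0,0,0,0,20]]]'

```text
t: 24.15
position: [0.5221, -0.0299, 0.0803]
eef_rot: [[0.11, 0.994, 0.0], [0.994, -0.11, -0.0], [-0.0, 0.0, -1.0]]
force: [-1.3, 1.7, 5.7]
grip_width: 0.0264
finger_force: 58.6
```

```bash
python3 - <<'E'
from h import *
s=arm.observe(); print(s['position'],s['force'],s['wrist_torque'],s['finger_force'],s['t'])
ci=optics.camera_info('wrist');optics.capture('wrist')
for th,z in (('disc_small',.063),): print(th,ell('wrist',th,z,ci))
E
```

```text
[ 0.5220504  -0.02990052  0.08031541] [-1.25256781  1.68126944  5.66108805] [0.19339545 0.33510826 0.01580672] 58.60382258892059 24.15
disc_small [(0.92, array([519.8,  75.6]), array([28.5, 37.8])), (0.81, array([521.4, -29.4]), array([42.2, 51.8])), (0.63, array([579.4,  69.6]), array([26.9, 39.4]))]
```

Call:
play_rows --plan '[[[0,0,0,0,0,0,38],[0,0,0,0,0,0,38],[0,0,0,0,0,0.08,38],[0,0,0,0,0,0,20],[0,0,0,0,0,0,20]]]'

```text
t: 24.75
position: [0.5218, -0.0304, 0.0762]
eef_rot: [[0.11, 0.994, -0.001], [0.994, -0.11, -0.0], [-0.001, -0.001, -1.0]]
force: [-0.5, -1.3, 2.5]
grip_width: 0.0272
finger_force: 58.9
```

Call:
play_rows --plan '[[[0,0,0,0,0,0,20],[0,0,0,0,0,0,20],[0,0,0,0,0,0,20],[0,0,0,0,0,0,20],[0,0,0,0,0,0,20]]]'

```text
t: 25.25
position: [0.5218, -0.0304, 0.0762]
eef_rot: [[0.11, 0.994, -0.0], [0.994, -0.11, -0.0], [-0.0, -0.0, -1.0]]
force: [-0.8, -1.0, 1.9]
grip_width: 0.0272
finger_force: 58.9
```

Call:
play_rows --plan '[[[0,0,0,0,0,-0.1,20],[0,0,0,0,0,-0.2,20],[0,0,0,0,0,-0.7,20],[0,0,0,0,0,-1,20],[0,0,0,0,0,-1,20]]]'

```text
t: 25.75
position: [0.5215, -0.03, 0.1975]
eef_rot: [[0.11, 0.994, -0.001], [0.994, -0.11, 0.001], [0.001, -0.001, -1.0]]
force: [1.3, -0.9, -1.9]
grip_width: 0.0272
finger_force: 59.4
```

Call:
play_rows --plan '[[[0,0,0,0.5,-0.2,0,20],[0,0,0,0.8,-0.3,0,20],[0,0,0,0.9,-0.3,0,20],[0,0,0,0.9,-0.3,0,20],[0,0,0,0.9,-0.3,0,20]]]'

```text
t: 26.25
position: [0.4836, 0.1363, 0.1969]
eef_rot: [[0.11, 0.994, 0.001], [0.994, -0.11, 0.0], [0.0, 0.001, -1.0]]
force: [0.4, 0.6, -2.1]
grip_width: 0.0269
finger_force: 59.7
```

Call:
play_rows --plan '[[[0,0,0,0.8,-0.25,0,20],[0,0,0,0.4,-0.2,0,20],[0,0,0,0,0,0,20],[0,0,0,0,0,0,20],[0,0,0,0,0,0,20]]]'

```text
t: 26.75
position: [0.4718, 0.1829, 0.1962]
eef_rot: [[0.112, 0.994, -0.0], [0.994, -0.112, -0.001], [-0.001, -0.0, -1.0]]
force: [0.7, -1.0, -2.9]
grip_width: 0.0268
finger_force: 59.7
```

```bash
python3 - <<'E'
from h import *
np.set_printoptions(precision=4,suppress=True)
s=arm.observe(); print(s['position'],s['eef_rot'][:2,0],s['joint_pos'],s['grip_width'],s['t'],s['force'])
ci=optics.camera_info('wrist'); save('wrist','w7.png'); cv2.imwrite('pics/w7b.png',cv2.imread('pics/w7.png'))
print('seat',ell('wrist','seat_small',.0102,ci),'large',ell('wrist','seat_large',.0102,ci))
for r in optics.tip_of('wrist','seat_small')[:2]: print(round(r['p'],2),np.array(r['point']),at_z('wrist',r['point'],0,ci))
print('disc',ell('wrist','disc_small',s['position'][2]-.0132,ci))
E
```

```text
[0.4718 0.1829 0.1962] [0.1123 0.9937] [  2.126   25.9716 -37.3469 121.2596  24.376   40.2359 -57.8683] 0.02683315061961987 26.75 [ 0.6976 -0.97   -2.8826]
seat [(0.64, array([483. , 267.9]), array([70. , 70.4]))] large [(0.57, array([612.4, 286.7]), array([ 94.2, 113.7]))]
0.91 [258.1  85.7] [0.4825 0.2682 0.    ]
disc [(0.89, array([501., 186.]), array([10.9, 22.2])), (0.77, array([471.3, 183.9]), array([41.5, 51.8])), (0.76, array([533.5, 180.6]), array([22.3, 23.7])), (0.57, array([491.5, 220.1]), array([22.2, 22.5]))]
```

View pics/w7b.png

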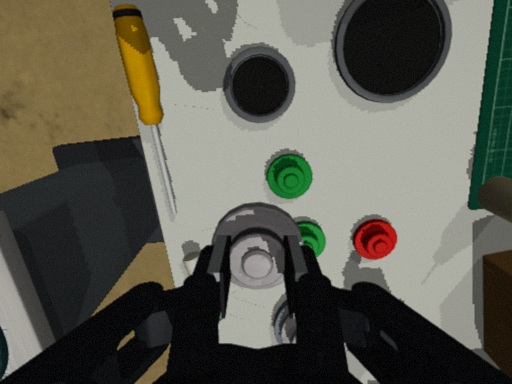

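Disc small held level at (257,260); the small seat is ahead at (258,85), measured (0.483, 0.268).

Call:
play_rows --plan '[[[0,0,0,0.6,0.04,0,20],[0,0,0,0.8,0,0,20],[0,0,0,0.73,0,0,20],[0,0,0,0,0,0.5,20],[0,0,0,0,0,0.9,20]]]'

```text
t: 27.5
position: [0.4847, 0.272, 0.142]
eef_rot: [[0.109, 0.994, 0.006], [0.994, -0.109, 0.005], [0.005, 0.005, -1.0]]
force: [-0.0, -0.6, -2.6]
grip_width: 0.0271
finger_force: 59.6
```

Call:
play_rows --plan '[[[0,0,0,0,0,0.9,20],[0,0,0,0,0,0.9,20],[0,0,0,0,0,0.6,20],[0,0,0,0,0,0.1,20],[0,0,0,0,0,0,20]]]'

```text
t: 28.0
position: [0.4824, 0.269, 0.0399]
eef_rot: [[0.11, 0.994, -0.001], [0.994, -0.11, -0.001], [-0.001, -0.001, -1.0]]
force: [0.6, 0.7, -1.5]
grip_width: 0.0269
finger_force: 59.6
```

```bash
python3 - <<'E'
from h import *
np.set_printoptions(precision=4,suppress=True)
s=arm.observe(); print(s['position'],s['eef_rot'][:2,0],s['joint_pos'],s['t'],s['force'])
ci=optics.camera_info('wrist'); save('wrist','w8.png')
print('seat',ell('wrist','seat_small',.0102,ci))
print('disc',ell('wrist','disc_small',s['position'][2]-.0132,ci))
E
```

```text
[0.4824 0.269  0.0399] [0.1104 0.9939] [-16.247   41.4994 -24.5162 120.3425  38.7192  26.0699 -77.2215] 28.0 [ 0.6086  0.6607 -1.4887]
seat [(0.83, array([483. , 270.6]), array([64.3, 65.2]))]
disc [(0.66, array([492.6, 209.2]), array([10.3, 18.1])), (0.56, array([481.8, 270.2]), array([41.1, 51.8]))]
```

Call:
play_rows --plan '[[[0,0,0,0,0.02,0.15,20],[0,0,0,0,0,0.1,20],[0,0,0,0,0,0.07,20],[0,0,0,0,0,0.03,20],[0,0,0,0,0,0,20]]]'

```text
t: 28.65
position: [0.4831, 0.269, 0.0263]
eef_rot: [[0.11, 0.994, -0.0], [0.994, -0.11, -0.0], [-0.0, -0.0, -1.0]]
force: [0.4, -0.6, -1.8]
grip_width: 0.0267
finger_force: 59.8
```

Call:
play_rows --plan '[[[0,0,0,0,0,0.03,20],[0,0,0,0,0,0.02,20],[0,0,0,0,0,0.02,20],[0,0,0,0,0,0,20],[0,0,0,0,0,0,20]]]'

```text
t: 29.15
position: [0.4832, 0.269, 0.0261]
eef_rot: [[0.11, 0.994, 0.002], [0.994, -0.11, -0.002], [-0.001, 0.002, -1.0]]
force: [-3.7, -3.8, 21.2]
grip_width: 0.0268
finger_force: 62.0
```

Call:
play_rows --plan '[[[0,0,0,0,0,-0.05,20],[0,0,0,0,0,0,30],[0,0,0,0,0,0,40],[0,0,0,0,0,0,40],[0,0,0,0,0,-0.5,40]]]'

```text
t: 29.65
position: [0.4819, 0.2682, 0.0437]
eef_rot: [[0.11, 0.994, -0.004], [0.994, -0.11, -0.003], [-0.003, -0.004, -1.0]]
force: [-0.9, -0.4, 0.2]
grip_width: 0.0402
finger_force: 0.0
```

Call:
play_rows --plan '[[[0,0,0,0,0,-0.9,40],[0,0,0,0,0,-1,40],[0,0,0,0,0,-1,50],[0,0,0,0,0,-0.85,50],[0,0,0,0,0,0,50]]]'

```text
t: 30.15
position: [0.4857, 0.2714, 0.1998]
eef_rot: [[0.111, 0.994, 0.008], [0.994, -0.111, 0.005], [0.006, 0.007, -1.0]]
force: [-0.1, 0.2, 0.2]
grip_width: 0.0502
finger_force: 0.0
```

```bash
python3 - <<'E'
from h import *
np.set_printoptions(precision=4,suppress=True)
s=arm.observe(); print(s['position'],s['eef_rot'][:2,0],s['t'],s['force'])
ci=optics.camera_info('wrist'); save('wrist','w9.png'); cv2.imwrite('pics/w9b.png',cv2.imread('pics/w9.png'))
print('seat',ell('wrist','seat_small',.0102,ci))
print('disc',ell('wrist','disc_small',.013,ci))
print('seatL',ell('wrist','seat_large',.0102,ci))
E
```

```text
[0.4857 0.2714 0.1998] [0.1105 0.9939] 30.15 [-0.1447  0.2204  0.183 ]
seat [(0.64, array([483.3, 269. ]), array([69.5, 70. ]))]
disc [(0.97, array([482.8, 268.8]), array([48.3, 49.1])), (0.89, array([504.7, 175.1]), array([49. , 52.4])), (0.67, array([514.8,  96.5]), array([46.1, 53.2])), (0.56, array([607.6, 108.6]), array([ 6.3, 14.7]))]
seatL [(0.89, array([613.2, 293.1]), array([108.3, 110.2]))]
```

View pics/w9b.png

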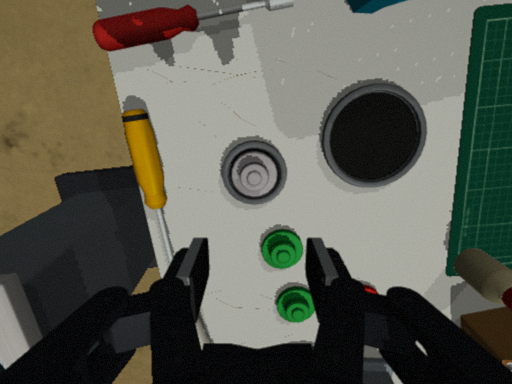

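The small disc lies flat and centred in its seat, at (253,172). Next, the medium disc.

Call:
play_rows --plan '[[[0,0,0,-0.7,0.2,0,50],[0,0,0,-0.95,0.23,0,50],[0,0,0,-0.95,0.23,0,50],[0,0,0,-0.95,0.23,0,50],[0,0,0,-0.95,0.23,0,50]]]'

```text
t: 30.85
position: [0.5068, 0.0834, 0.1937]
eef_rot: [[0.11, 0.994, -0.004], [0.994, -0.11, -0.0], [-0.001, -0.004, -1.0]]
force: [0.7, 0.3, -0.1]
grip_width: 0.0498
finger_force: 0.0
```

Call:
play_rows --plan '[[[0,0,0,-0.95,0.23,0,50],[0,0,0,-0.95,0.23,0,50],[0,0,0,-0.8,0.2,0,50],[0,0,0,0,0,0,50],[0,0,0,0,0,0,50]]]'

```text
t: 31.35
position: [0.5213, -0.0259, 0.1939]
eef_rot: [[0.112, 0.994, -0.003], [0.994, -0.112, 0.001], [0.0, -0.003, -1.0]]
force: [-0.9, 0.8, -0.1]
grip_width: 0.0499
finger_force: 0.0
```

```bash
python3 - <<'E'
from h import *
np.set_printoptions(precision=4,suppress=True)
s=arm.observe(); print(s['position'],s['eef_rot'][:2,0],s['t'],s['force'])
ci=optics.camera_info('wrist'); save('wrist','w10.png')
print('M',ell('wrist','disc_medium',.042,ci))
print('L',ell('wrist','disc_large',.021,ci))
E
```

```text
[ 0.5213 -0.0259  0.1939] [0.1124 0.9937] 31.35 [-0.8723  0.8212 -0.1058]
M [(0.81, array([520.5, -30.9]), array([67.2, 68.4])), (0.25, array([ 616.3, -145. ]), array([11.8, 19.9]))]
L [(0.65, array([520.5, -32.9]), array([81.4, 84.4]))]
```

Call:
play_rows --plan '[[[0,0,0,-0.115,0,0.7,45],[0,0,0,0,0,0.8,45],[0,0,0,0,0,0.8,40],[0,0,0,0,0,0.7,40],[0,0,0,0,0,0.3,40]]]'

```text
t: 32.0
position: [0.5202, -0.028, 0.0613]
eef_rot: [[0.107, 0.994, -0.004], [0.994, -0.107, 0.001], [0.0, -0.004, -1.0]]
force: [-0.4, -0.4, 0.7]
grip_width: 0.04
finger_force: 0.0
```

```bash
python3 - <<'E'
from h import *
np.set_printoptions(precision=4,suppress=True)
s=arm.observe(); print(s['position'],s['eef_rot'][:2,0],s['t'],s['force'])
ci=optics.camera_info('wrist'); save('wrist','w11.png')
print('M',ell('wrist','disc_medium',.042,ci))
E
```

```text
[ 0.5202 -0.028   0.0613] [0.1071 0.9942] 32.0 [-0.3865 -0.3606  0.6718]
M [(0.64, array([520.2, -29.6]), array([58.8, 71.1]))]
```

Call:
play_rows --plan '[[[0,0,0,-0.04,0,0.15,40],[0,0,0,0,0,0.08,38],[0,0,0,0,0,0,38],[0,0,0,0,0,0,20],[0,0,0,0,0,0,20]]]' --newtons 70

```text
t: 32.6
position: [0.5219, -0.0314, 0.0554]
eef_rot: [[0.111, 0.994, 0.001], [0.994, -0.111, -0.001], [-0.0, 0.001, -1.0]]
force: [-1.6, -0.3, 4.4]
grip_width: 0.0267
finger_force: 68.6
```

Call:
play_rows --plan '[[[0,0,0,0,0,0,20],[0,0,0,0,0,0,20],[0,0,0,0,0,0,20],[0,0,0,0,0,0,20],[0,0,0,0,0,0,20]]]'

```text
t: 33.1
position: [0.5219, -0.0314, 0.0554]
eef_rot: [[0.111, 0.994, 0.001], [0.994, -0.111, -0.001], [-0.0, 0.001, -1.0]]
force: [-1.1, -1.3, 6.7]
grip_width: 0.0266
finger_force: 68.6
```

Call:
play_rows --plan '[[[0,0,0,0,0,-0.1,20],[0,0,0,0,0,-0.2,20],[0,0,0,0,0,-0.8,20],[0,0,0,0,0,-1,20],[0,0,0,0,0,-1,20]]]'

```text
t: 33.6
position: [0.5207, -0.0313, 0.1796]
eef_rot: [[0.11, 0.994, -0.002], [0.994, -0.11, 0.0], [0.0, -0.002, -1.0]]
force: [1.0, 1.2, -1.7]
grip_width: 0.0266
finger_force: 69.3
```

Call:
play_rows --plan '[[[0,0,0,0,0,-0.6,20],[0,0,0,0,0,0,20],[0,0,0,0,0,0,20],[0,0,0,0,0,0,20],[0,0,0,0,0,0,20]]]'

```text
t: 34.1
position: [0.5203, -0.0314, 0.2008]
eef_rot: [[0.11, 0.994, -0.003], [0.994, -0.11, 0.0], [-0.0, -0.003, -1.0]]
force: [0.6, 0.1, -2.4]
grip_width: 0.0265
finger_force: 69.4
```

```bash
python3 - <<'E'
from h import *
np.set_printoptions(precision=4,suppress=True)
s=arm.observe(); print(s['position'],s['eef_rot'][:2,0],s['t'],s['force'],s['grip_width'])
for n in ('wrist','top','scene'):
    ci=optics.camera_info(n); save(n,n+'12.png')
    print(n,'seat',ell(n,'seat_medium',.0102,ci),[(round(r['p'],2),at_z(n,r['point'],0,ci)) for r in optics.tip_of(n,'seat_medium')])
    if n=='wrist':print('disc',ell(n,'disc_medium',s['position'][2]-.0134,ci))
E
```

```text
[ 0.5203 -0.0314  0.2008] [0.1101 0.9939] 34.1 [ 0.6245  0.0555 -2.35  ] 0.026482614067836353
wrist seat [(0.63, array([ 482. , -234.1]), array([75.5, 82.9]))] [(0.65, array([ 0.4713, -0.2361,  0.    ]))]
disc [(0.81, array([519.8, -28.8]), array([59.9, 68. ]))]
top seat [] []
scene seat [(0.91, array([ 472.7, -235.9]), array([88.8, 93.9]))] [(0.97, array([ 0.4704, -0.2405,  0.    ]))]
```

Call:
play_rows --plan '[[[0,0,0,-0.7,-0.1,0,20],[0,0,0,-0.9,-0.1,0,20],[0,0,0,-0.9,-0.1,0,20],[0,0,0,-0.9,-0.1,0,20],[0,0,0,-0.9,-0.1,0,20]]]'

```text
t: 35.1
position: [0.4824, -0.2013, 0.2024]
eef_rot: [[0.11, 0.994, 0.0], [0.994, -0.11, -0.0], [-0.0, 0.0, -1.0]]
force: [1.1, 0.5, -2.0]
grip_width: 0.0264
finger_force: 69.4
```

Call:
play_rows --plan '[[[0,0,0,-0.86,-0.09,0,20],[0,0,0,0,0,0.6,20],[0,0,0,0,0,0.9,20],[0,0,0,0,0,0.8,20],[0,0,0,0,0,0.5,20]]]'

```text
t: 35.6
position: [0.4743, -0.2338, 0.0883]
eef_rot: [[0.111, 0.994, -0.002], [0.994, -0.111, 0.001], [0.001, -0.002, -1.0]]
force: [-0.1, -0.3, -2.4]
grip_width: 0.0269
finger_force: 69.4
```

Call:
play_rows --plan '[[[0,0,0,0,0,0.4,20],[0,0,0,0,0,0,20],[0,0,0,0,0,0,20],[0,0,0,0,0,0,20],[0,0,0,0,0,0,20]]]'

```text
t: 36.1
position: [0.4761, -0.2341, 0.0753]
eef_rot: [[0.11, 0.994, 0.002], [0.994, -0.11, -0.001], [-0.001, 0.002, -1.0]]
force: [0.5, -0.1, -2.5]
grip_width: 0.0266
finger_force: 69.4
```

```bash
python3 - <<'E'
from h import *
np.set_printoptions(precision=4,suppress=True)
s=arm.observe(); print(s['position'],s['eef_rot'][:2,0],s['t'],s['force'],s['joint_pos'])
n='wrist'
ci=optics.camera_info(n); im=save(n,'w13.png')
print(n,'seat',ell(n,'seat_medium',.0102,ci),'disc',ell(n,'disc_medium',s['position'][2]-.0134,ci))
o=cv2.cvtColor(im,cv2.COLOR_RGB2BGR)
a=np.linspace(0,6.283,90)
def ring(c,r,z,col):
    for t in a:
        p=proj(n,[c[0]+r*np.cos(t),c[1]+r*np.sin(t),z],ci); cv2.circle(o,(int(p[0]*2),int(p[1]*2)),1,col,-1)
o=cv2.resize(o,None,fx=2,fy=2)
ring((.4742,-.234),.045,.010,(0,255,255)); ring((.4742,-.234),.038,.010,(0,255,0)); ring(s['position'][:2],.034,s['position'][2]-.0134,(0,0,255))
cv2.imwrite('pics/w13b.png',o[200:,200:824])
E
```

```text
[ 0.4761 -0.2341  0.0753] [0.1105 0.9939] 36.1 [ 0.4862 -0.1324 -2.5125] [ 41.4438  37.4952 -27.6955 122.6159  36.9846  28.0682 -21.0786]
wrist seat [(0.6, array([ 474.5, -232.6]), array([83.3, 83.3]))] disc [(0.76, array([ 475.9, -231.2]), array([59. , 68.1]))]
```

View pics/w13b.png

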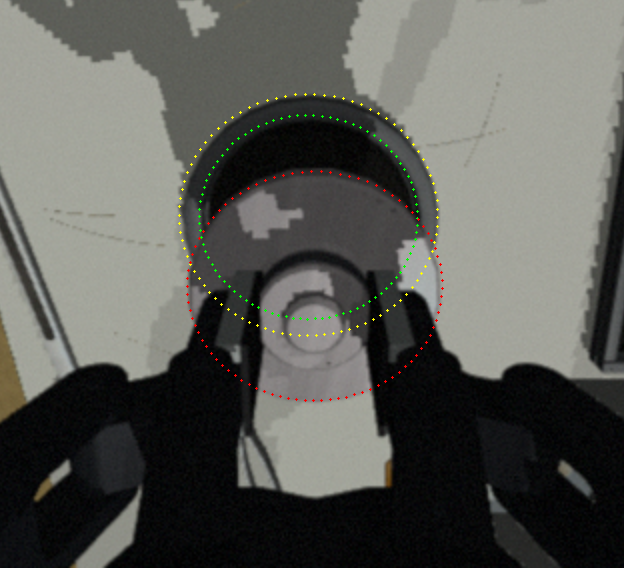

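Overlay: seat rim (yellow/green) and the held disc (red) match the picture, with the disc ~2 mm too far right. Correct and lower.

Call:
play_rows --plan '[[[0,0,0,0,-0.04,0.4,20],[0,0,0,0,0,0.4,20],[0,0,0,0,0,0.2,20],[0,0,0,0,0,0.1,20],[0,0,0,0,0,0.05,20]]]'

```text
t: 36.75
position: [0.4739, -0.2335, 0.0282]
eef_rot: [[0.11, 0.994, 0.0], [0.994, -0.11, 0.0], [0.0, 0.0, -1.0]]
force: [-0.2, -0.8, -2.3]
grip_width: 0.0265
finger_force: 69.4
```

Call:
play_rows --plan '[[[0,0,0,0,0,0.04,20],[0,0,0,0,0,0.03,20],[0,0,0,0,0,0.02,20],[0,0,0,0,0,0,20],[0,0,0,0,0,0,20]]]'

```text
t: 37.25
position: [0.4742, -0.2337, 0.0263]
eef_rot: [[0.11, 0.994, 0.001], [0.994, -0.11, -0.002], [-0.001, 0.001, -1.0]]
force: [-2.4, 1.6, 10.5]
grip_width: 0.0265
finger_force: 70.7
```

Call:
play_rows --plan '[[[0,0,0,0,0,-0.03,20],[0,0,0,0,0,0,30],[0,0,0,0,0,0,40],[0,0,0,0,0,0,40],[0,0,0,0,0,-0.5,40]]]'

```text
t: 37.75
position: [0.4725, -0.2331, 0.0444]
eef_rot: [[0.11, 0.994, -0.004], [0.994, -0.11, 0.001], [0.001, -0.004, -1.0]]
force: [-0.5, -0.1, 0.6]
grip_width: 0.0396
finger_force: 0.0
```

Call:
play_rows --plan '[[[0,0,0,0,0,-0.9,40],[0,0,0,0,0,-1,40],[0,0,0,0,0,-1,45],[0,0,0,0,0,-0.85,45],[0,0,0,0.5,0.05,0,45]]]'

```text
t: 38.25
position: [0.4804, -0.2174, 0.2]
eef_rot: [[0.116, 0.993, 0.008], [0.993, -0.116, -0.005], [-0.004, 0.008, -1.0]]
force: [0.4, 0.8, -0.5]
grip_width: 0.0454
finger_force: 0.0
```

Call:
play_rows --plan '[[[0,0,0,0.9,0.11,0,45],[0,0,0,0.9,0.11,0,45],[0,0,0,0.9,0.11,0,45],[0,0,0,0.9,0.11,0,45],[0,0,0,0.9,0.11,0,45]]]'

```text
t: 38.75
position: [0.5197, -0.0361, 0.1959]
eef_rot: [[0.11, 0.994, -0.0], [0.994, -0.11, -0.0], [-0.0, -0.0, -1.0]]
force: [0.8, 0.0, 0.5]
grip_width: 0.045
finger_force: 0.0
```

Call:
play_rows --plan '[[[0,0,0,0.17,0.01,0,45],[0,0,0,0,0,0,45],[0,0,0,0,0,0,45],[0,0,0,0,0,0,45],[0,0,0,0,0,0,45]]]'

```text
t: 39.25
position: [0.5204, -0.0325, 0.1956]
eef_rot: [[0.113, 0.994, -0.001], [0.994, -0.113, -0.001], [-0.001, -0.001, -1.0]]
force: [0.3, -1.0, 0.1]
grip_width: 0.0449
finger_force: 0.0
```

```bash
python3 - <<'E'
from h import *
np.set_printoptions(precision=4,suppress=True)
s=arm.observe(); print(s['position'],s['eef_rot'][:2,0],s['t'],s['force'],s['joint_pos'])
n='wrist'
ci=optics.camera_info(n); save(n,'w14.png')
print('L',ell(n,'disc_large',.021,ci),'Mseat',ell(n,'seat_medium',.0102,ci),'M',ell(n,'disc_medium',.013,ci))
cv2.imwrite('pics/w14b.png',cv2.imread('pics/w14.png'))
E
```

```text
[ 0.5204 -0.0325  0.1956] [0.113  0.9936] 39.25 [ 0.2656 -0.9954  0.087 ] [ 27.5707  27.3892 -38.563  119.4072  25.6898  41.528  -34.0303]
L [(0.67, array([ 475.8, -222.4]), array([78.6, 84. ])), (0.64, array([520.5, -31.2]), array([86.4, 88.5]))] Mseat [(0.63, array([ 474.4, -231.1]), array([83.1, 86.7]))] M [(0.88, array([ 474.6, -228.9]), array([66.4, 68.6]))]
```

View pics/w14b.png

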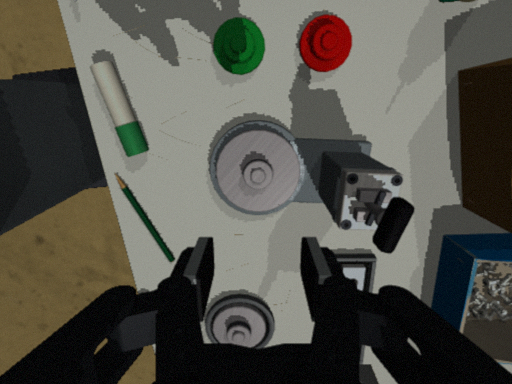

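Medium disc sits in its seat at (240,325). Large disc alone at (257,167), its boss centred between the fingers. Descend on it.

Call:
play_rows --plan '[[[0,0,0,0.03,0.01,0.7,45],[0,0,0,0,0,0.9,45],[0,0,0,0,0,0.9,40],[0,0,0,0,0,0.8,40],[0,0,0,0,0,0.4,40]]]'

```text
t: 39.95
position: [0.5201, -0.0299, 0.0455]
eef_rot: [[0.11, 0.994, -0.003], [0.994, -0.11, -0.0], [-0.001, -0.003, -1.0]]
force: [-0.6, -0.0, 0.2]
grip_width: 0.0401
finger_force: 0.0
```

Call:
play_rows --plan '[[[0,0,0,0,0,0.2,40],[0,0,0,0,0,0.12,38],[0,0,0,0,0,0.08,38],[0,0,0,0,0,0,38],[0,0,0,0,0,0,38]]]'

```text
t: 40.45
position: [0.5219, -0.0297, 0.0326]
eef_rot: [[0.11, 0.994, 0.001], [0.994, -0.11, -0.0], [0.0, 0.001, -1.0]]
force: [-0.7, 0.6, -0.4]
grip_width: 0.038
finger_force: 0.0
```

```bash
python3 - <<'E'
from h import *
np.set_printoptions(precision=4,suppress=True)
s=arm.observe(); print(s['position'],s['force'],s['grip_width'])
ci=optics.camera_info('wrist'); save('wrist','w15.png')
print('L',ell('wrist','disc_large',.021,ci))
E
```

```text
[ 0.5219 -0.0297  0.0326] [-0.7349  0.5932 -0.4216] 0.03798089720693508
L [(0.81, array([520.8, -28.9]), array([77.8, 88.1]))]
```

Call:
play_rows --plan '[[[0,0,0,0,-0.02,0.02,38],[0,0,0,0,0,0,20],[0,0,0,0,0,0,20],[0,0,0,0,0,0,20],[0,0,0,0,0,0,20]]]' --newtons 90

```text
t: 41.05
position: [0.5212, -0.0295, 0.0322]
eef_rot: [[0.11, 0.994, 0.002], [0.994, -0.11, -0.001], [-0.001, 0.002, -1.0]]
force: [-1.5, -0.2, 8.7]
grip_width: 0.0263
finger_force: 88.7
```

Call:
play_rows --plan '[[[0,0,0,0,0,-0.1,20],[0,0,0,0,0,-0.1,20],[0,0,0,0,0,-0.1,20],[0,0,0,0,0,0,20],[0,0,0,0,0,0,20]]]'

```text
t: 41.55
position: [0.5204, -0.0296, 0.0431]
eef_rot: [[0.11, 0.994, -0.0], [0.994, -0.11, 0.0], [0.0, -0.0, -1.0]]
force: [-0.7, 0.1, -3.2]
grip_width: 0.0261
finger_force: 88.8
```

Call:
play_rows --plan '[[[0,0,0,0,0,-0.4,20],[0,0,0,0,0,-0.9,20],[0,0,0,0,0,-1,20],[0,0,0,0,0,-1,20],[0,0,0,0,0,-0.6,20]]]'

```text
t: 42.05
position: [0.5212, -0.0292, 0.2015]
eef_rot: [[0.11, 0.994, 0.003], [0.994, -0.11, 0.0], [0.0, 0.003, -1.0]]
force: [0.4, -0.4, -2.7]
grip_width: 0.0262
finger_force: 89.3
```

Call:
play_rows --plan '[[[0,0,0,0.6,0.2,0,20],[0,0,0,0.9,0.2,0,20],[0,0,0,0.9,0.2,0,20],[0,0,0,0.9,0.2,0,20],[0,0,0,0.9,0.2,0,20]]]'

```text
t: 42.55
position: [0.5784, 0.1339, 0.1984]
eef_rot: [[0.11, 0.994, -0.001], [0.994, -0.11, -0.001], [-0.001, -0.001, -1.0]]
force: [1.0, 0.2, -3.1]
grip_width: 0.0262
finger_force: 89.5
```

Call:
play_rows --plan '[[[0,0,0,0.9,0.2,0,20],[0,0,0,0.9,0.2,0,20],[0,0,0,0.25,0,0,20],[0,0,0,0,0,0,20],[0,0,0,0,0,0,20]]]'

```text
t: 43.05
position: [0.6029, 0.211, 0.1981]
eef_rot: [[0.111, 0.994, -0.002], [0.994, -0.111, -0.003], [-0.003, -0.002, -1.0]]
force: [-0.0, -1.6, -2.9]
grip_width: 0.0261
finger_force: 89.5
```

```bash
python3 - <<'E'
from h import *
np.set_printoptions(precision=4,suppress=True)
s=arm.observe(); print(s['position'],s['eef_rot'][:2,0],s['t'],s['force'],s['grip_width'],s['joint_pos'])
ci=optics.camera_info('wrist'); save('wrist','w16.png')
print('seat',ell('wrist','seat_large',.0102,ci),'L',ell('wrist','disc_large',s['position'][2]-.0112,ci))
E
```

```text
[0.6029 0.211  0.1981] [0.1106 0.9939] 43.05 [-0.0149 -1.5974 -2.8853] 0.02611678489859009 [  2.0357  35.076  -37.4384 104.5644  27.2964  49.8569 -54.8609]
seat [(0.83, array([614.1, 292.5]), array([107.5, 108.2]))] L [(0.93, array([602.4, 212.4]), array([78.2, 85.3]))]
```

Call:
play_rows --plan '[[[0,0,0,0.6,0.04,0,20],[0,0,0,0.8,0,0,20],[0,0,0,0.63,0,0,20],[0,0,0,0,0,0.5,20],[0,0,0,0,0,0.9,20]]]'

```text
t: 43.7
position: [0.6165, 0.2951, 0.1457]
eef_rot: [[0.11, 0.994, 0.006], [0.994, -0.11, 0.004], [0.005, 0.006, -1.0]]
force: [1.0, -0.7, -3.6]
grip_width: 0.0263
finger_force: 89.6
```

Call:
play_rows --plan '[[[0,0,0,0,0,0.9,20],[0,0,0,0,0,0.8,20],[0,0,0,0,0,0.6,20],[0,0,0,0,0,0.1,20],[0,0,0,0,0,0,20]]]'

```text
t: 44.2
position: [0.6143, 0.292, 0.0466]
eef_rot: [[0.112, 0.994, -0.001], [0.994, -0.112, -0.001], [-0.001, -0.001, -1.0]]
force: [-0.3, 0.2, -3.6]
grip_width: 0.0258
finger_force: 89.5
```

```bash
python3 - <<'E'
from h import *
np.set_printoptions(precision=4,suppress=True)
s=arm.observe(); print(s['position'],s['eef_rot'][:2,0],s['t'],s['force'],s['grip_width'])
n='wrist'; ci=optics.camera_info(n); im=save(n,'w17.png')
print('seat',ell(n,'seat_large',.0102,ci),'L',ell(n,'disc_large',s['position'][2]-.0112,ci))
o=cv2.resize(cv2.cvtColor(im,cv2.COLOR_RGB2BGR),None,fx=2,fy=2); a=np.linspace(0,6.283,120)
def ring(c,r,z,col):
    for t in a:
        p=proj(n,[c[0]+r*np.cos(t),c[1]+r*np.sin(t),z],ci); cv2.circle(o,(int(p[0]*2),int(p[1]*2)),1,col,-1)
ring((.6137,.2928),.055,.010,(0,255,255)); ring((.6137,.2928),.048,.010,(0,255,0)); ring(s['position'][:2],.044,s['position'][2]-.0112,(0,0,255))
cv2.imwrite('pics/w17b.png',o[200:,200:824])
E
```

```text
[0.6143 0.292  0.0466] [0.1115 0.9938] 44.2 [-0.2741  0.1643 -3.6463] 0.02580338230883422
seat [(0.61, array([612.6, 282.3]), array([106.2, 122.9]))] L [(0.59, array([613.8, 293.6]), array([78.4, 85.5]))]
```

View pics/w17b.png

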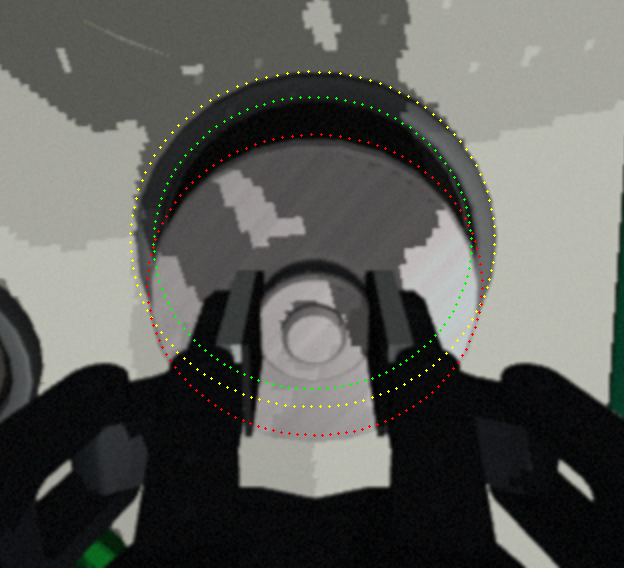

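Overlay shows the held large disc centred over its seat within about 1 mm. Lower it.

Call:
play_rows --plan '[[[0,0,0,0,-0.01,0.2,20],[0,0,0,0,0,0.15,20],[0,0,0,0,0,0.1,20],[0,0,0,0,0,0.03,20],[0,0,0,0,0,0,20]]]'

```text
t: 44.85
position: [0.6137, 0.2933, 0.0274]
eef_rot: [[0.11, 0.994, -0.001], [0.994, -0.11, -0.0], [-0.0, -0.001, -1.0]]
force: [-0.2, 0.2, -3.5]
grip_width: 0.0263
finger_force: 89.5
```

Call:
play_rows --plan '[[[0,0,0,0,0,0.03,20],[0,0,0,0,0,0.03,20],[0,0,0,0,0,0,20],[0,0,0,0,0,0,20],[0,0,0,0,0,0,20]]]'

```text
t: 45.35
position: [0.614, 0.2934, 0.0256]
eef_rot: [[0.11, 0.994, 0.0], [0.994, -0.11, 0.0], [0.0, 0.0, -1.0]]
force: [0.3, 0.2, -3.4]
grip_width: 0.0264
finger_force: 89.5
```

Call:
play_rows --plan '[[[0,0,0,0,0,0.02,20],[0,0,0,0,0,0.02,20],[0,0,0,0,0,0.02,20],[0,0,0,0,0,0,20],[0,0,0,0,0,0,20]]]'

```text
t: 45.85
position: [0.614, 0.2934, 0.0243]
eef_rot: [[0.11, 0.994, 0.0], [0.994, -0.11, -0.001], [-0.001, 0.001, -1.0]]
force: [-2.8, -2.1, 6.2]
grip_width: 0.0262
finger_force: 91.3
```

Contact at the expected height (0.0242). Release, rise and look over everything.

Call:
play_rows --plan '[[[0,0,0,0,0,-0.02,20],[0,0,0,0,0,0,30],[0,0,0,0,0,0,40],[0,0,0,0,0,0,40],[0,0,0,0,0,-0.5,40]]]'

```text
t: 46.35
position: [0.6123, 0.2922, 0.0421]
eef_rot: [[0.11, 0.994, -0.004], [0.994, -0.11, -0.003], [-0.003, -0.004, -1.0]]
force: [0.4, -1.4, -0.1]
grip_width: 0.04
finger_force: 0.0
```

Call:
play_rows --plan '[[[0,0,0,0,0,-0.9,40],[0,0,0,0,0,-1,40],[0,0,0,0,0,-1,40],[0,0,0,0,0,-1,40],[0,0,0,0,0,-1,40]]]'

```text
t: 46.85
position: [0.6137, 0.2936, 0.2433]
eef_rot: [[0.11, 0.994, 0.001], [0.994, -0.11, 0.001], [0.001, 0.001, -1.0]]
force: [0.8, 0.0, -0.4]
grip_width: 0.0401
finger_force: 0.0
```

Call:
play_rows --plan '[[[0,0,0,-0.9,-0.3,-0.3,40],[0,0,0,-0.9,-0.5,0,40],[0,0,0,-0.9,-0.5,0,40],[0,0,0,-0.5,-0.3,0,40],[0,0,0,0,0,0,40]]]'

```text
t: 47.35
position: [0.534, 0.1695, 0.2528]
eef_rot: [[0.113, 0.994, -0.001], [0.994, -0.113, -0.004], [-0.004, -0.0, -1.0]]
force: [-0.6, 0.0, 0.0]
grip_width: 0.0398
finger_force: 0.0
```

```bash
python3 - <<'E'
from h import *
np.set_printoptions(precision=4,suppress=True)
s=arm.observe(); print(s['position'],s['t'],s['force'])
for n in ('wrist','scene','top'): save(n,n+'18.png')
a=cv2.imread('pics/scene18.png')[130:380,130:430];b=cv2.imread('pics/wrist18.png')
cv2.imwrite('pics/f1.png',cv2.resize(a,None,fx=2.4,fy=2.4,interpolation=2))
t=cv2.imread('pics/top18.png')[110:270,130:400]
cv2.imwrite('pics/f2.png',np.vstack([cv2.resize(t,(512,303)),b[:290]]))
E
```

```text
[0.534  0.1695 0.2528] 47.35 [-0.6092  0.0413  0.0333]
```

View pics/f1.png

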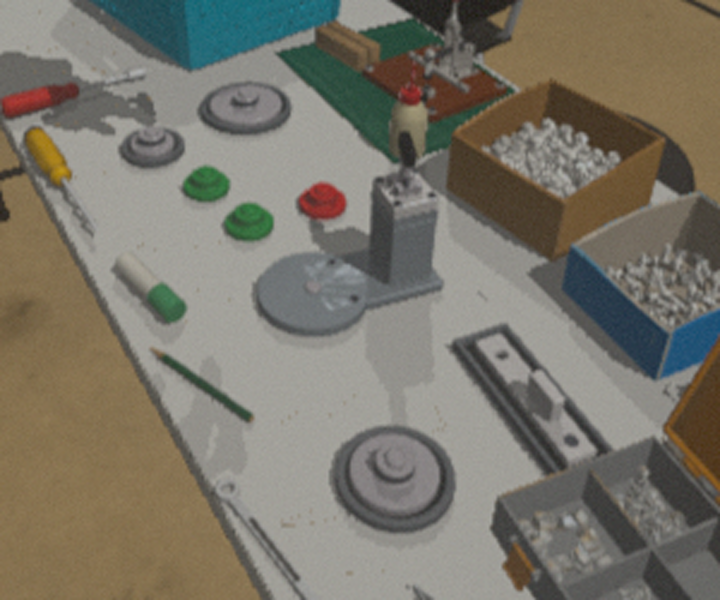

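View pics/f2.png

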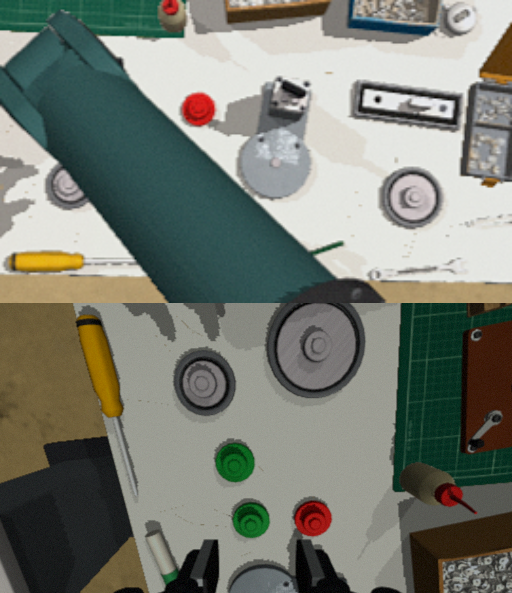

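The final pictures show all three discs flat and centred in their seats. The strap lies flat in the tray, the handle is still twisted and latched up, and the look-alikes are untouched.

```bash
python3 -c "
from plant import arm
print(arm.finish_job())"
```

```text
the job is handed in; nothing more can be done
None
```

The job is handed in: the plunger is latched open, the strap lies flat in the long tray, and all three discs lie flat in the seats that fit them, with nothing dropped; the last move ended at 47 s of the 131 s allowed.

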